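Store the divided sample in the chest

ROBOT

A 6-joint arm with a two-finger parallel gripper is mounted at the origin on the work surface. World frame = base frame: x ahead of the robot, y to its left, z up, the work surface at z = 0. Lengths are in m, angles in degrees, forces in N, time in s.
With the tool pointing down it reaches from about 0.25 to 0.725 m from the base axis. Payload 9.7 kg.
Tool frame: the origin (TCP) lies between the finger pads; the fingertips stand 25 mm ahead of it and the grasp point (between the pads) lies 6 mm ahead of it; z points along the fingers, y is the direction in which the jaws open and shut (so a half turn about z gives the same grasp; the last joint's range is limited). The gripper opens to 85 mm and grips with 20 to 120 N. Pads are 22 mm wide; open, the fingers measure 114 mm over their backs; the gripper's body (76 mm by 85 mm) begins 54 mm behind the grasp point. The pads swing forward as they close: fully open they stand 13 mm farther back than shut.
Start: joints at [-71.333, 4.979, 10.078, 95.1, 0, 90], TCP at [0.176, -0.521, 0.256] pointing down, gripper open.
Joint ranges: [-179.16, 179.16], [-48.56, 103.87], [-65.8, 70.77], [-126.05, 130.52], [-82.76, 87.17], [-180, 180]. Speed limits (degrees/s): [127.2, 127.2, 147.25, 180, 180, 180].

INTERFACE

Orientations are given as [roll, pitch, yaw] about the fixed x, y, z axes, in that order (R = Rz(yaw) Ry(pitch) Rx(roll)).
In Python, from workcell import monitor, eyes, job gives the robot as it stands. The module is installed in compiled form; this text tells all that it offers.
- The arm moves only by the tool drive_tool, never from a script. Its argument "plan" is a list of rows, each a list of 3 entries, a list of its own where there are three numbers: the opening, from 0 (shut) to 1 (fully open), then the shift along the world's x, y, z in m, then the turn about the world's z in degrees. In form: [[gripper, [x, y, z], yaw], ...]. A call has 1 to 10 rows; each row shifts and turns the commanded pose from where the row before left it; what a row does not reach is not made up. A row lasts 1/8 s, in which the tool goes at most 62.5 mm and 10.7 degrees, less where a joint would pass 70% of its speed; a pose out of reach is approached as far as the arm can. A call is refused whole if a number of a shift passes 0.0625 or a number of a turn 10.7, either way. A call with a gripper value outside its range is refused whole. The fingers move at their own pace and stop on an object; "grip_force" is the grip in N (left out, the last holds). Time passes only in rows, so rows that do not move let the fingers close. It gives the time, the measured TCP pose, the force and the opening at its end, in the units of the state.
- monitor.get_obs(): the state, without advancing time (a new reading comes with each control period).
- eyes.camera(name): name is "scene" or "side" or "wrist"; returns (picture, depth): 384x512x3 uint8, red, green, blue; 384x512 float32, m along the optical axis (not along the pixel's ray), 0 where there is no reading.
- eyes.camera_params(name): a dict with "fx", "fy", "cx", "cy" (pixels), "dist_coeffs" ([k1, k2, p1, p2, k3] as OpenCV has them; the pictures are not rectified), "extrinsics" (4x4, takes a point from world to camera coordinates); the wrist camera has in their place "mount" (4x4, takes a point from camera to tool coordinates, whose origin is the TCP and whose axes are the flange's). Camera axes: x right, y down, z forward; pixel columns grow to the right and rows downward; lengths in m; the calibration is good to about 2 mm. A picture is of the moment at which its call begins: read the wrist's pose just before it. camera_params takes no time and is no camera call.
- job.job_done(): hands the job in, once; it reports no verdict.
The state is a dict: "time": time; "q": joint angles; "qd": joint speeds; "joint_efforts": joint torques, N m; "ee_pos": TCP position; "tcp_rot": TCP orientation; "wrist_force": force on the tool from outside, world axes, zero at the start; "torque": the same for the moment, N m; "opening": finger opening in m.
Only numpy, scipy, OpenCV 4.12 (cv2) and the standard library are available. Lean on these libraries where they do the work, as an engineer would, in place of code of your own. Each camera call takes 0.05 s, during which the arm holds its last target.

TASK

Turn the sample divider's turntable by its upright pins until the orange-lidded tin stands at the red index pointer, and lift the blue chest's lid right back until it rests on its stop (these two in either order). Then lift the orange tin off the turntable there at the pointer, under the feed trough, and stand it upright and released on the orange pad inside the open chest. Keep the tin upright all the way, and leave the grey-lidded tins, the sieves and the white bottle standing undisturbed in their places (the grey tins on the turntable may of course ride round with it).

Things in the scene. Friction and masses are not known exactly. Their poses are not given: they have to be found in the camera images.
- divider: fixed rotary sample divider, to the left or to the right. Origin on the bench under the turntable's axis; its -x axis points to the red index pointer, roughly toward the robot. The pointer (14 mm wide, 30 mm high) stands 157 to 177 mm from the axis. An orange column stands behind, at x = 160 to 200 mm
- trough (a point): middle of the lower front edge of a fixed steel feed trough over the turntable: 205 mm above the bench, at x = -90 mm of the divider; from there the trough, 120 mm wide, runs back to the column, a hopper on it (top 330 mm). A tool pointing straight down cannot reach a tin at the pointer; one tilted 35 to 45 degrees, coming in from the front, can
- turntable (a joint): angle turned since the start, rad, counter-clockwise from above. The turntable (230 mm diameter) turns both ways without limit about the divider's vertical axis, with light friction (under 1 N at a pin), and stays where left. Its three tin places lie 80 mm from the axis, midway between the pins; round each stand four 10 mm studs: a tin must be lifted over 10 mm to come out
- index (a point): point on the divider where the centre of the orange tin's underside must come: 80 mm from the axis on its -x side, at the level of the turntable's top, 34 mm above the bench
- pin0 (a point): centre of the top of a black upright pin, 14 mm diameter, on the end of a short spoke of the turntable, 135 mm from the axis; pin's top 84 mm above the bench, spoke's top 34 mm. There are three pins, 120 degrees apart
- pin1 (a point): the same, second pin
- pin2 (a point): the same, third pin
- tin_orange: closed cylindrical metal sample tin, 56 mm diameter, 90 mm tall, about 250 g, with an orange lid (the top 18 mm); origin at the centre of its underside, z up its axis. Starts on the turntable, not at the pointer
- tin_a: closed cylindrical metal sample tin, 56 mm diameter, 90 mm tall, about 250 g, with a grey lid (the top 18 mm); origin at the centre of its underside, z up its axis. Starts on the turntable
- tin_b: closed cylindrical metal sample tin, 56 mm diameter, 90 mm tall, about 250 g, with a grey lid (the top 18 mm); origin at the centre of its underside, z up its axis. Starts on the turntable
- tin_c: closed cylindrical metal sample tin, 56 mm diameter, 90 mm tall, about 250 g, with a grey lid (the top 18 mm); origin at the centre of its underside, z up its axis. Stands in one of the chest's two bays, under the closed lid
- chest: fixed blue chest, on the side of the robot where the divider is not. Origin on the bench; -x is its front (roughly toward the robot), +x its hinge side. Lower box: x from -125 to +45 mm, y from -120 to +120 mm, rim 65 mm high, walls and floor 5 mm. A partition 45 mm high at y = 0 parts it into two bays, left and right, with centres at x = -40, y = +-60 mm
- lid (a joint): hinge of the chest's lid, rad: 0 closed, 1.75 on its stop, leaning back. The lid is a hollow shell 55 mm deep (closed chest 120 mm high), about 0.4 kg. It does not stay by itself: let go below about 1.2 rad it falls shut, beyond that it sinks back onto the stop
- lid_handle (a point): middle of the lid's handle: a round black bar 12 mm thick, 100 mm long, along the chest's y axis, on two arms, 34 mm out at 45 degrees (forward and up) from the lid's top front edge; 144 mm above the bench when closed. The point turns with the lid
- lid_hinge (a point): point on the lid's hinge axis at mid width; the axis runs along the chest's y axis, 65.5 mm above the bench. The handle is 194 mm in front of and 79 mm above it when closed
- pad: fixed orange square pad 85 x 85 mm, 3 mm thick, on the floor of the chest's empty bay (left or right, hidden by the closed lid); origin at the centre of its underside, 5 mm above the bench, so its top is 8 mm above the bench
- sieves: bystander: two stacked round test sieves, 100 mm diameter, 46 mm tall, standing loose on the bench in front of the robot, between divider and chest; origin at the centre of the underside
- bottle: bystander: loose white plastic bottle, 60 mm diameter, 150 mm tall, farther out on the bench between divider and chest; origin at the centre of the underside
Things that resemble listed ones, but are neither listed nor needed, are in the scene too. Leave any green, purple or yellow look-alike of the tin_orange alone.

How it is judged:
By the outcome, as a careful person would: the job done as asked, in the order asked, and still so for the second after the job is handed in, with the robot touching nothing.
It also fails if it takes over 72 s, if anything falls off the work surface, if the arm or the gripper's body presses on something with over 40 N, if the wrist force passes 120 N, or if a joint passes its speed limit or range.

## Working session

There is one attempt and no reset: what is moved stays moved. The work goes in short steps, Python scripts to look and compute and a tool call to move; the robot and the scene stay as the last step left them, time stands still between calls to the robot, and variables do not carry over. Pictures are saved under pics/ and viewed, and the job is handed in when it is done.

Besides the shell and the picture viewer there is one more tool, called after "Request:" by a JSON object that holds its "fn" and its "kwargs", one argument or row to a line. drive_tool: Moves the arm, as the interface text tells. Its arguments: {"type":"object","properties":{"plan":{"type":"array","items":{"type":"array"}},"grip_force":{"type":"number"}},"required":["plan"]}

```bash
mkdir -p pics; ls
cat > h.py <<'E'
import numpy as np,cv2
from workcell import monitor,eyes,job
def snap(n,tag):
    o=monitor.get_obs(); im,d=eyes.camera(n); 
    cv2.imwrite(f'pics/{tag}.png',im[:,:,::-1]); np.savez(f'pics/{tag}.npz',im=im,d=d,ee=o['ee_pos'],rot=o['tcp_rot'])
    return im,d
def world(n,d,o=None):
    "per-pixel world points"
    p=eyes.camera_params(n); K=np.array([[p['fx'],0,p['cx']],[0,p['fy'],p['cy']],[0,0,1]])
    h,w=d.shape; u,v=np.meshgrid(np.arange(w),np.arange(h))
    pts=np.stack([u,v],-1).reshape(-1,1,2).astype(np.float64)
    n_=cv2.undistortPoints(pts,K,np.array(p['dist_coeffs'])).reshape(h,w,2)
    c=np.dstack([n_[...,0]*d,n_[...,1]*d,d])
    T=np.linalg.inv(np.array(p['extrinsics']))
    return c@T[:3,:3].T+T[:3,3]
E
python3 - <<'E'
from h import *
print(monitor.get_obs())
for n in('scene','side','wrist'):
    snap(n,n+'0'); print(n,eyes.camera_params(n))
E
```

```text
pics
{'time': 0.0, 'q': array([-7.13310410e+01,  5.01124100e+00,  1.00344034e+01,  9.50993856e+01,
        2.64227335e-03,  8.99993423e+01]), 'qd': array([-0.0126    , -0.04206109, -0.09537327, -0.03782849,  0.10208111,
       -0.03920008]), 'joint_efforts': array([-3.74383353e-04, -5.20395041e+01,  4.64799678e+01,  1.65563315e-02,
        1.00593145e-04,  3.81311656e-05]), 'ee_pos': array([ 0.17600382, -0.52087253,  0.25558124]), 'tcp_rot': array([-1.79923777e+02, -2.64314599e-03,  1.86696132e+01]), 'wrist_force': array([-0.26037053,  0.32726255, -0.19684609]), 'torque': array([-0.00991294, -0.01535426, -0.00569248]), 'opening': 0.08522334168130337}
scene {'fx': 426.9375272125342, 'fy': 426.9375272125342, 'cx': 256.689605631458, 'cy': 189.87486940290736, 'dist_coeffs': array([-0.02839204,  0.        ,  0.        ,  0.        ,  0.        ]), 'extrinsics': array([[ 0.81701388,  0.57658523,  0.006147  , -0.47712877],
       [ 0.49586921, -0.69711981, -0.51782014, -0.17973415],
       [-0.29428225,  0.42611436, -0.85546742,  1.74072079],
       [ 0.        ,  0.        ,  0.        ,  
[... 322 characters left out ...]
 -0.71281684,  0.29457008],
       [ 0.44097711, -0.56015383, -0.70126092,  0.94635463],
       [ 0.        ,  0.        ,  0.        ,  1.        ]])}
wrist {'fx': 270.15687484011767, 'fy': 270.15687484011767, 'cx': 257.182042714806, 'cy': 192.44265839998172, 'dist_coeffs': array([-0.01708767,  0.        ,  0.        ,  0.        ,  0.        ]), 'mount': array([[ 8.63550652e-04, -9.60085532e-01, -2.79705248e-01,
         7.12791611e-02],
       [ 9.99999625e-01,  8.46474162e-04,  1.81844040e-04,
        -1.05555958e-03],
       [ 6.21774333e-05, -2.79705300e-01,  9.60085903e-01,
        -1.17406351e-01],
       [ 0.00000000e+00,  0.00000000e+00,  0.00000000e+00,
         1.00000000e+00]])}
```

View pics/scene0.png

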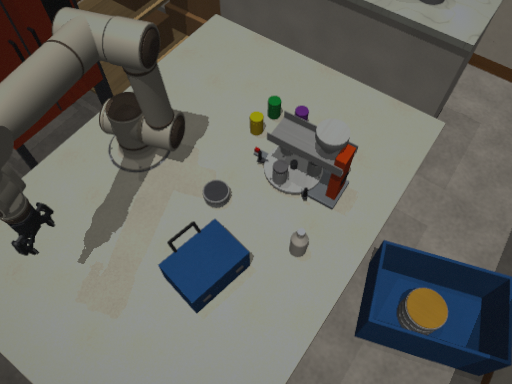

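View pics/side0.png

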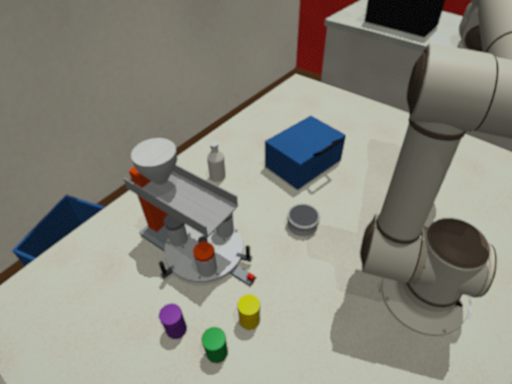

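View pics/wrist0.png

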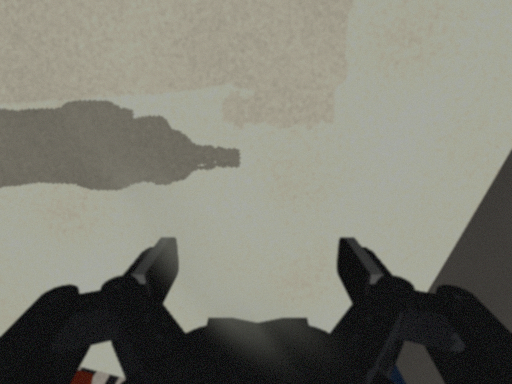

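Run:
```python
from h import *
for n,b in(('scene',(225,80,380,220)),('side',(110,130,350,370))):
    z=np.load(f'pics/{n}0.npz'); x0,y0,x1,y1=b
    c=z['im'][y0:y1,x0:x1,::-1]; s=min(800/c.shape[1],600/c.shape[0])
    cv2.imwrite(f'pics/{n}_crop0.png',cv2.resize(c,None,fx=s,fy=s,interpolation=cv2.INTER_CUBIC)); print(n,s)
    W=world(n,z['d']); np.save(f'pics/{n}W0.npy',W)
    hsv=cv2.cvtColor(z['im'],cv2.COLOR_RGB2HSV); H,S,V=cv2.split(hsv)
    for nm,m in (('red/or',((H<14)|(H>172))&(S>150)&(V>80)),('blue',(H>100)&(H<125)&(S>120)),('yellow',(H>22)&(H<34)&(S>150))):
        k,l,st,ce=cv2.connectedComponentsWithStats(m.astype(np.uint8))
        for i in range(1,k):
            if st[i,4]>8:
                p=W[(l==i)&(z['d']>0)]
                if len(p) : print(n,nm,ce[i].round(),st[i,4],np.median(p,0).round(3),np.percentile(p,3,axis=0).round(3),np.percentile(p,97,axis=0).round(3))
```

```text
scene 4.285714285714286
scene red/or [345. 154.] 228 [0.758 0.257 0.259] [0.741 0.224 0.252] [0.774 0.299 0.264]
scene red/or [257. 149.] 13 [0.411 0.246 0.03 ] [0.403 0.242 0.023] [0.417 0.254 0.035]
scene blue [205. 264.] 4464 [ 0.577 -0.274  0.121] [ 0.48  -0.383  0.028] [ 0.656 -0.155  0.126]
scene blue [439. 309.] 13316 [ 1.417  0.408 -0.617] [ 1.05   0.091 -0.742] [ 1.658  0.599 -0.446]
scene yellow [256. 123.] 260 [0.35  0.328 0.075] [0.324 0.313 0.009] [0.366 0.358 0.096]
side 2.5
side red/or [314.  32.] 2141 [ 1.564 -2.079 -0.278] [ 1.335 -2.099 -0.636] [ 1.704 -2.059  0.005]
side red/or [456.   6.] 292 [ 0.499 -2.079  0.164] [ 0.437 -2.095  0.123] [ 0.574 -2.062  0.213]
side red/or [138. 177.] 196 [0.737 0.3   0.242] [0.731 0.281 0.217] [0.767 0.306 0.26 ]
side red/or [153. 215.] 412 [0.735 0.298 0.083] [0.731 0.265 0.029] [0.759 0.305 0.155]
side red/or [203. 251.] 310 [0.509 0.311 0.124] [0.486 0.288 0.115] [0.534 0.334 0.127]
side red/or [250. 277.] 30 [0.405 0.253 0.029] [0.398 0.247 0.019] [0.413 0.256 0.032]
side blue [303. 151.] 3549 [ 0.535 -0.205  0.118] [ 0.46  -0.353  0.017] [ 0.642 -0.13   0.123]
side blue [ 55. 227.] 2227 [ 1.618  0.387 -0.514] [ 1.487  0.207 -0.633] [ 1.673  0.61  -0.449]
side yellow [249. 311.] 600 [0.331 0.353 0.089] [0.312 0.323 0.016] [0.358 0.369 0.093]
```

View pics/side_crop0.png

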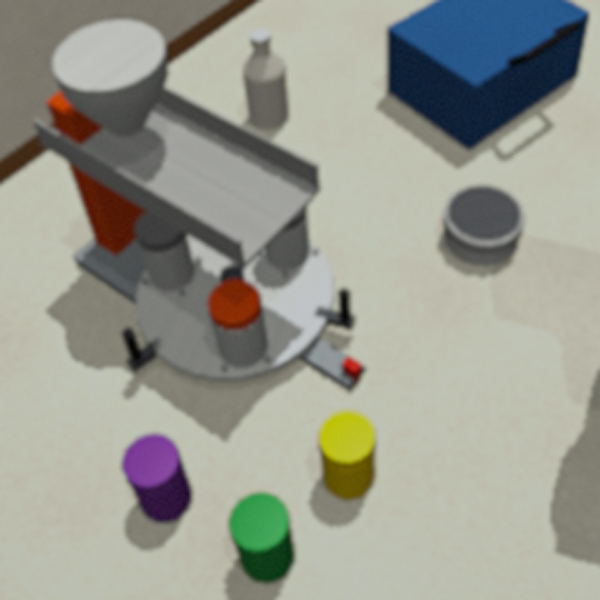

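View pics/scene_crop0.png

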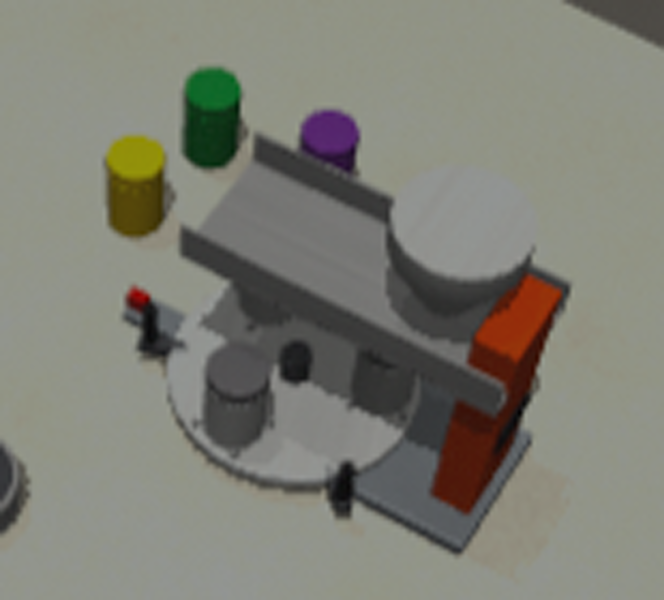

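```bash
cat > fit.py <<'E'
from h import *
from scipy.optimize import least_squares
P=[]
for n in('scene','side'):
    z=np.load(f'pics/{n}0.npz'); W=np.load(f'pics/{n}W0.npy'); P.append(W[(z['d']>0)])
A=np.vstack(P)
def box(x0,x1,y0,y1,z0,z1,A=A):return A[(A[:,0]>x0)&(A[:,0]<x1)&(A[:,1]>y0)&(A[:,1]<y1)&(A[:,2]>z0)&(A[:,2]<z1)]
E
python3 - <<'E'
from fit import *
np.set_printoptions(precision=4,suppress=True)
# height maps
# bench
print('bench z',[np.percentile(box(0.3,0.45,-0.1,0.05,-.05,.03,a)[:,2],[5,50,95]) for a in P])
b=box(.35,.8,.1,.45,-.02,.34)
res=.003
img=np.zeros((int(.35/res)+1,int(.45/res)+1))
for p in b:
    i=int((p[1]-.1)/res); j=int((p[0]-.35)/res); img[i,j]=max(img[i,j],p[2])
c=cv2.applyColorMap((np.clip(img/.34,0,1)*255).astype(np.uint8),cv2.COLORMAP_JET)
cv2.imwrite('pics/hm.png',cv2.resize(c[::-1],None,fx=5,fy=5,interpolation=cv2.INTER_NEAREST))
# tops of tins: circle fits for z .118-.13
t=box(.35,.8,.1,.45,.116,.132)
im=np.zeros((176,226),np.uint8)
for p in t: im[int((p[1]-.1)/.002),int((p[0]-.35)/.002)]=1
k,l,st,ce=cv2.connectedComponentsWithStats(cv2.dilate(im,np.ones((3,3))))
for i in range(1,k):
    if st[i,4]>30: print(ce[i]*.002+[.35,.1],st[i,:4]*.002)
E
```

```text
bench z [array([-0.0038,  0.0018,  0.0107]), array([-0.0025,  0.0008,  0.0174])]
[0.5602 0.1754] [0.18  0.046 0.064 0.064]
[0.7577 0.2248] [0.384 0.118 0.046 0.02 ]
[0.6525 0.2563] [0.29  0.152 0.028 0.01 ]
[0.6475 0.2909] [0.27  0.17  0.062 0.044]
[0.7437 0.2954] [0.378 0.174 0.048 0.034]
[0.7765 0.282 ] [0.424 0.172 0.008 0.022]
[0.5117 0.307 ] [0.132 0.176 0.062 0.062]
```

View pics/hm.png

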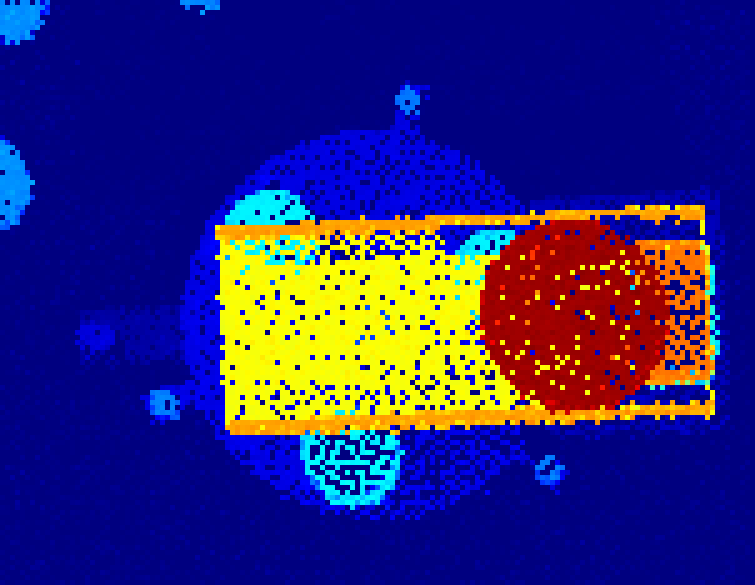

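Request:
{"fn": "drive_tool", "kwargs": {
  "plan": [
    [0.5, [0.02, -0.055, 0], 0],
    [0.5, [0.02, -0.055, 0], 0],
    [0.5, [0.02, -0.055, 0], 0],
    [0.5, [0.02, -0.055, 0], 0],
    [0.5, [0.02, -0.055, 0], 0]
  ]
}}

```text
time: 0.78
ee_pos: [0.2603, -0.7523, 0.2506]
tcp_rot: [178.9, -0.0, 18.7]
wrist_force: [-0.6, -1.0, 0.1]
opening: 0.0427
```

Run:
```python
from h import *
o=monitor.get_obs(); print(o['time'],o['q'].round(2),o['ee_pos'].round(4),o['tcp_rot'].round(2))
```

```text
0.775 [-70.92  48.91  69.8  109.81   0.    90.42] [ 0.2603 -0.7523  0.2506] [ 1.7892e+02 -1.0000e-02  1.8660e+01]
```

Request:
{"fn": "drive_tool", "kwargs": {
  "plan": [
    [0.5, [0.02, -0.055, 0], 0],
    [0.5, [0.02, -0.055, 0], 0],
    [0.5, [0.02, -0.055, 0], 0]
  ]
}}

```text
time: 1.15
ee_pos: [0.2888, -0.8269, 0.1952]
tcp_rot: [172.5, -0.1, 18.7]
wrist_force: [-0.1, -0.5, 0.1]
opening: 0.0423
```

Run:
```python
from h import *
o=monitor.get_obs(); print(o['time'],o['q'].round(2),o['ee_pos'].round(4),o['tcp_rot'].round(2))
```

```text
1.15 [-7.075e+01  5.361e+01  7.070e+01  9.963e+01 -1.000e-02  9.059e+01] [ 0.2888 -0.8269  0.1952] [ 1.7255e+02 -7.0000e-02  1.8670e+01]
```

Request:
{"fn": "drive_tool", "kwargs": {
  "plan": [
    [0.5, [0.02, -0.06, 0.05], 0],
    [0.5, [0.02, -0.06, 0.05], 0],
    [0.5, [0.02, -0.06, 0.05], 0],
    [0.5, [0.02, -0.06, 0.05], 0]
  ]
}}

```text
time: 1.65
ee_pos: [0.3013, -0.8707, 0.2683]
tcp_rot: [161.3, -0.2, 18.7]
wrist_force: [0.0, -0.1, 0.8]
opening: 0.0428
```

Run:
```python
from h import *
o=monitor.get_obs(); print(o['time'],o['q'].round(2),o['ee_pos'].round(4),o['tcp_rot'].round(2))
```

```text
1.65 [-7.092e+01  4.974e+01  7.076e+01  9.235e+01  2.000e-02  9.042e+01] [ 0.3013 -0.8707  0.2683] [ 1.6133e+02 -1.6000e-01  1.8690e+01]
```

Request:
{"fn": "drive_tool", "kwargs": {
  "plan": [
    [0.5, [0.02, -0.06, 0.05], 0],
    [0.5, [0.02, -0.06, 0.05], 0],
    [0.5, [0.02, -0.06, 0.05], 0],
    [0.5, [0.02, -0.06, 0.05], 0],
    [0.5, [0.02, -0.06, 0.05], 0],
    [0.5, [0.02, -0.06, 0.05], 0]
  ]
}}

```text
time: 2.4
ee_pos: [0.3246, -0.9467, 0.3569]
tcp_rot: [144.9, -0.2, 18.7]
wrist_force: [0.6, 0.3, -0.4]
opening: 0.0426
```

Run:
```python
from h import *
o=monitor.get_obs(); print(o['time'],o['q'].round(2),o['ee_pos'].round(4),o['tcp_rot'].round(2))
```

```text
2.4 [-71.1   47.05  70.72  78.54   0.1   90.28] [ 0.3246 -0.9467  0.3569] [144.88  -0.24  18.73]
```

Request:
{"fn": "drive_tool", "kwargs": {
  "plan": [
    [0.5, [0.02, -0.06, 0.05], 0],
    [0.5, [0.02, -0.06, 0.05], 0],
    [0.5, [-0.01, 0.03, 0], 0],
    [0.5, [-0.02, 0.06, 0], 0],
    [0.5, [-0.02, 0.06, 0], 0]
  ]
}}

```text
time: 3.02
ee_pos: [0.2947, -0.8583, 0.3878]
tcp_rot: [139.4, -0.3, 18.7]
wrist_force: [0.4, -1.4, 1.6]
opening: 0.0429
```

Run:
```python
from h import *
o=monitor.get_obs(); print(o['time'],o['q'].round(2),o['ee_pos'].round(4),o['tcp_rot'].round(2))
```

```text
3.025 [-7.108e+01  2.002e+01  3.169e+01  6.111e+01  8.000e-02  9.030e+01] [ 0.2947 -0.8583  0.3878] [139.44  -0.26  18.75]
```

Run:
```python
from fit import *
np.set_printoptions(precision=4,suppress=True)
for a in P:
    t=box(.35,.8,-.5,-.05,.113,.13,a)
    r=cv2.minAreaRect(t[:,:2].astype(np.float32)); print(r, np.median(t[:,2]))
    h=box(.3,.6,-.45,-.05,.135,.16,a); print(len(h),h.mean(0) if len(h) else '')
    if len(h)>5: r=cv2.minAreaRect(h[:,:2].astype(np.float32)); print('handle',r,np.percentile(h[:,2],[5,50,95]))
    s=box(.38,.5,-.1,.1,.03,.06,a);print('sieves',len(s),np.percentile(s,[2,50,98],axis=0))
    s=box(.6,.8,-.15,.1,.05,.17,a);print('bottle',len(s),np.percentile(s,[2,50,98],axis=0))
z=np.load('pics/scene0.npz');c=z['im'][210:315,150:260,::-1];cv2.imwrite('pics/chc.png',cv2.resize(c,None,fx=5,fy=5))
```

```text
((0.5578666925430298, -0.2610054016113281), (0.2419227659702301, 0.17595309019088745), 79.39866638183594) 0.12159205527554073
160 [ 0.4548 -0.2426  0.148 ]
handle ((0.4576599895954132, -0.24169126152992249), (0.11127607524394989, 0.02485588937997818), 78.82335662841797) [0.1383 0.149  0.1547]
sieves 436 [[ 0.3819 -0.0564  0.0324]
 [ 0.4147 -0.0133  0.0476]
 [ 0.4506  0.0361  0.0549]]
bottle 341 [[ 0.7424 -0.0438  0.0523]
 [ 0.7725 -0.0264  0.1033]
 [ 0.7962  0.0016  0.1537]]
((0.5502766370773315, -0.2574366331100464), (0.2447376847267151, 0.18916934728622437), 79.36936950683594) 0.11985273989912704
103 [ 0.4527 -0.2328  0.1469]
handle ((0.45655354857444763, -0.2373226433992386), (0.10723976790904999, 0.023641740903258324), 80.96125793457031) [0.1401 0.1475 0.1515]
sieves 517 [[ 0.3814 -0.0527  0.0335]
 [ 0.4091 -0.0014  0.0451]
 [ 0.4462  0.0418  0.0489]]
bottle 455 [[ 0.603  -0.1497  0.0514]
 [ 0.7512 -0.0033  0.0958]
 [ 0.7819  0.017   0.1493]]
```

View pics/chc.png

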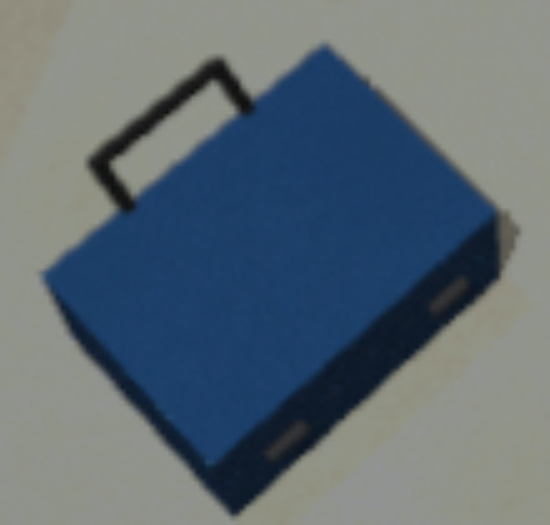

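Request:
{"fn": "drive_tool", "kwargs": {
  "plan": [
    [0.5, [0.01, 0.06, -0.008], 6.1],
    [0.5, [0.01, 0.06, -0.008], 6.1],
    [0.5, [0.01, 0.06, -0.008], 6.1],
    [0.5, [0.01, 0.06, -0.008], 6.1],
    [0.5, [0.01, 0.06, -0.008], 6.1],
    [0.5, [0.01, 0.06, -0.008], 6.1],
    [0.5, [0.01, 0.06, -0.008], 6.1],
    [0.4, [0.01, 0.06, -0.008], 6.1],
    [0.4, [0.01, 0.06, -0.008], 6.1],
    [0.4, [0.01, 0.06, -0.008], 6.1]
  ]
}}

```text
time: 4.28
ee_pos: [0.3949, -0.2575, 0.3087]
tcp_rot: [139.4, -0.2, 79.9]
wrist_force: [0.1, 0.0, -0.6]
opening: 0.0341
```

```bash
cat > st.py <<'E'
from h import *
o=monitor.get_obs(); print(o['time'],o['q'].round(2),o['ee_pos'].round(4),o['tcp_rot'].round(2))
from scipy.spatial.transform import Rotation as R
M=R.from_euler('xyz',o['tcp_rot'],degrees=True).as_matrix()
np.set_printoptions(precision=4,suppress=True)
print('xyz axes',M.T.tolist() and M.T.round(3).tolist(),'tiltdir',np.degrees(np.arctan2(M[1,2],M[0,2])).round(2),'tilt',np.degrees(np.arccos(-M[2,2])).round(2),'grasp',(o['ee_pos']+.006*M[:,2]).round(4),'F',o['wrist_force'].round(1))
E
python3 st.py
```

```text
4.275 [-45.02 -38.58 -27.41  66.12  21.99  62.16] [ 0.3949 -0.2575  0.3087] [139.39  -0.17  79.91]
xyz axes [[0.175, 0.985, 0.003], [0.747, -0.135, 0.651], [0.641, -0.112, -0.759]] tiltdir -9.9 tilt 40.61 grasp [ 0.3988 -0.2582  0.3042] F [ 0.1  0.  -0.6]
```

Request:
{"fn": "drive_tool", "kwargs": {
  "plan": [
    [0.4, [0.0, 0.014, -0.045], -0.5],
    [0.4, [0.0, 0.014, -0.045], 0],
    [0.4, [0, 0, 0], 0]
  ]
}}

```text
time: 4.65
ee_pos: [0.3941, -0.2296, 0.2148]
tcp_rot: [139.7, -0.4, 79.3]
wrist_force: [-0.6, -0.4, 0.4]
opening: 0.0343
```

```bash
python3 st.py
python3 - <<'E'
from h import *
from scipy.spatial.transform import Rotation as R
im,d=snap('wrist','w1')
z=np.load('pics/w1.npz'); p=eyes.camera_params('wrist')
K=np.array([[p['fx'],0,p['cx']],[0,p['fy'],p['cy']],[0,0,1]])
h,w=d.shape;u,v=np.meshgrid(np.arange(w),np.arange(h))
n_=cv2.undistortPoints(np.stack([u,v],-1).reshape(-1,1,2).astype(float),K,p['dist_coeffs']).reshape(h,w,2)
c=np.dstack([n_*d[...,None],d]); T=np.array(p['mount']); t=c@T[:3,:3].T+T[:3,3]
M=R.from_euler('xyz',z['rot'],degrees=True).as_matrix(); W=t@M.T+z['ee']; np.save('pics/w1W.npy',W)
m=(d>0)&(W[...,2]>.136)&(W[...,2]<.156)&(im.max(-1)<60)&(W[...,0]>.41)
print(m.sum(),np.percentile(W[m],[5,50,95],axis=0).round(4), np.percentile(np.argwhere(m),[5,50,95],axis=0))
E
```

```text
4.65 [-41.13 -44.87 -40.89  57.94  19.38  66.04] [ 0.3941 -0.2296  0.2148] [139.71  -0.35  79.33]
xyz axes [[0.185, 0.983, 0.006], [0.749, -0.145, 0.647], [0.636, -0.115, -0.763]] tiltdir -10.26 tilt 40.29 grasp [ 0.3979 -0.2303  0.2102] F [-0.6 -0.4  0.4]
1543 [[ 0.4403 -0.2826  0.1428]
 [ 0.4505 -0.2327  0.1482]
 [ 0.4611 -0.1876  0.1507]] [[140. 251.]
 [199. 257.]
 [256. 263.]]
```

View pics/w1.png

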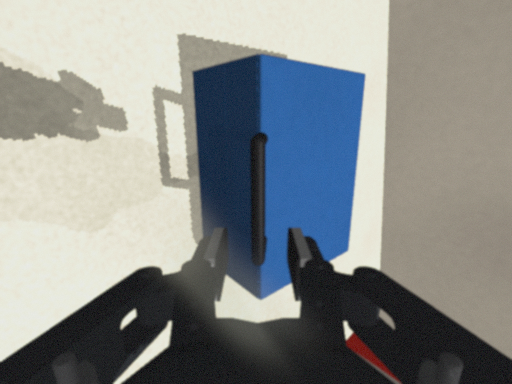

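Request:
{"fn": "drive_tool", "kwargs": {
  "plan": [
    [0.4, [0.025, -0.005, -0.033], 0],
    [0.4, [0.025, -0.005, -0.032], 0],
    [0.2, [0, 0, 0], 0],
    [0.2, [0, 0, 0], 0]
  ],
  "grip_force": 20
}}

```text
time: 5.2
ee_pos: [0.4457, -0.2421, 0.1562]
tcp_rot: [139.4, -0.2, 79.2]
wrist_force: [-0.3, -0.4, -0.3]
opening: 0.0172
```

```bash
python3 st.py
python3 - <<'E'
import numpy as np
ex=np.array([.983,-.184,0]);H=np.array([.6406,-.2761,.0655])
th=np.radians(np.linspace(157.8,76,16)); p=H+.2095*(np.cos(th)[:,None]*ex+np.sin(th)[:,None]*[0,0,1])
print(p.round(4)); print(np.diff(p,axis=0).round(4).tolist())
E
```

```text
5.2 [-37.09 -37.78 -44.42  45.84  16.91  69.52] [ 0.4457 -0.2421  0.1562] [139.36  -0.18  79.23]
xyz axes [[0.187, 0.982, 0.003], [0.745, -0.144, 0.651], [0.64, -0.119, -0.759]] tiltdir -10.56 tilt 40.64 grasp [ 0.4495 -0.2429  0.1516] F [-0.3 -0.4 -0.3]
[[ 0.4499 -0.2404  0.1447]
 [ 0.4582 -0.242   0.1627]
 [ 0.4681 -0.2438  0.1799]
 [ 0.4796 -0.246   0.1961]
 [ 0.4925 -0.2484  0.2111]
 [ 0.5068 -0.251   0.2247]
 [ 0.5222 -0.2539  0.2369]
 [ 0.5388 -0.257   0.2476]
 [ 0.5563 -0.2603  0.2566]
 [ 0.5745 -0.2637  0.2639]
 [ 0.5933 -0.2673  0.2694]
 [ 0.6126 -0.2709  0.2731]
 [ 0.6321 -0.2745  0.2748]
 [ 0.6517 -0.2782  0.2747]
 [ 0.6712 -0.2818  0.2727]
 [ 0.6904 -0.2854  0.2688]]
[[0.0083, -0.0015, 0.0181], [0.0099, -0.0019, 0.0172], [0.0115, -0.0021, 0.0162], [0.0129, -0.0024, 0.015], [0.0143, -0.0027, 0.0137], [0.0155, -0.0029, 0.0122], [0.0166, -0.0031, 0.0107], [0.0175, -0.0033, 0.009], [0.0182, -0.0034, 0.0073], [0.0188, -0.0035, 0.0055], [0.0193, -0.0036, 0.0036], [0.0195, -0.0037, 0.0018], [0.0196, -0.0037, -0.0001], [0.0195, -0.0036, -0.002], [0.0192, -0.0036, -0.0039]]
```

Run:
```python
from h import *
snap('wrist','w2'); im,d=snap('side','s2')
cv2.imwrite('pics/s2c.png',cv2.resize(im[100:250,230:420,::-1],None,fx=4,fy=4))
```

```text
(no output)
```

View pics/w2.png

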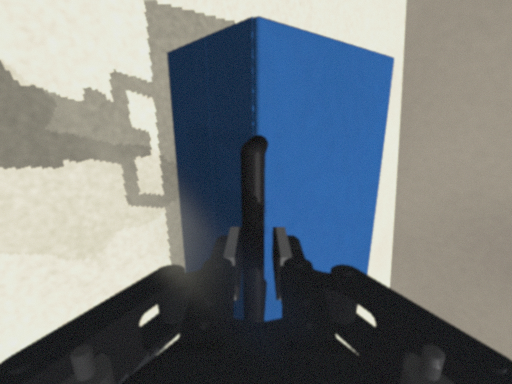

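View pics/s2c.png

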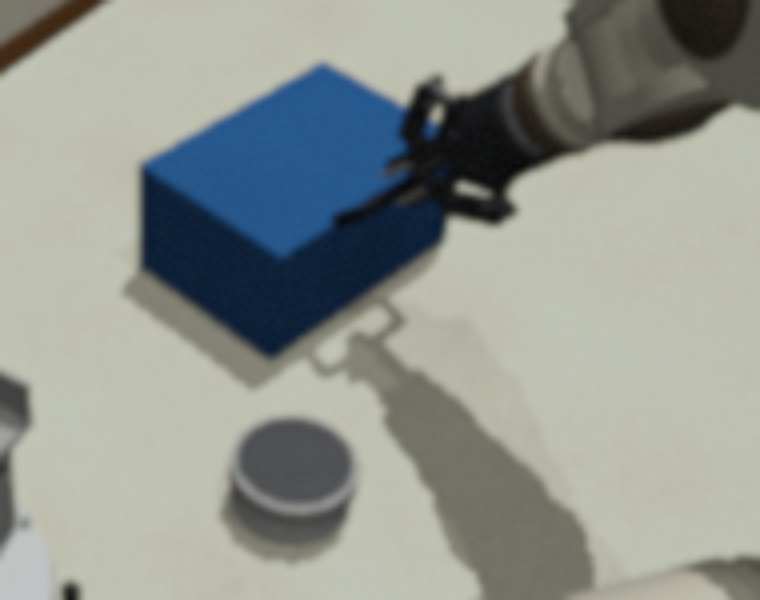

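Request:
{"fn": "drive_tool", "kwargs": {
  "plan": [
    [0.2, [0.009, -0.002, 0.013], 0],
    [0.2, [0.01, -0.002, 0.017], 0],
    [0.2, [0.0115, -0.002, 0.016], 0],
    [0.2, [0.013, -0.0025, 0.015], 0],
    [0.2, [0.0145, -0.0025, 0.0135], 0],
    [0.2, [0.0155, -0.003, 0.012], 0]
  ]
}}

```text
time: 6.05
ee_pos: [0.519, -0.2555, 0.242]
tcp_rot: [139.4, -0.2, 79.2]
wrist_force: [-1.2, -0.2, 0.5]
opening: 0.0173
```

```bash
python3 st.py
python3 - <<'E'
from h import *
im,d=snap('side','s3')
cv2.imwrite('pics/s3c.png',cv2.resize(im[80:250,230:420,::-1],None,fx=3,fy=3))
E
```

```text
6.05 [-32.49 -27.09 -29.04  49.59  14.07  73.31] [ 0.519  -0.2555  0.242 ] [139.42  -0.21  79.21]
xyz axes [[0.187, 0.982, 0.004], [0.746, -0.144, 0.65], [0.639, -0.119, -0.76]] tiltdir -10.54 tilt 40.58 grasp [ 0.5228 -0.2563  0.2374] F [-1.2 -0.2  0.5]
```

View pics/s3c.png

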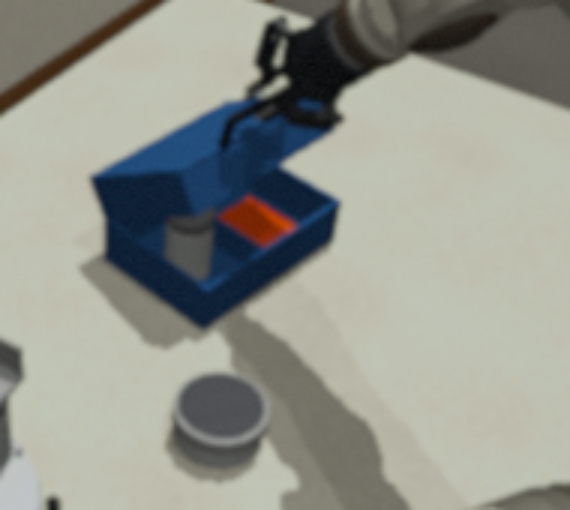

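Request:
{"fn": "drive_tool", "kwargs": {
  "plan": [
    [0.2, [0.0165, -0.003, 0.011], 0],
    [0.2, [0.0175, -0.0035, 0.009], 0],
    [0.2, [0.018, -0.0035, 0.0075], 0],
    [0.2, [0.019, -0.0035, 0.0055], 0],
    [0.2, [0.0195, -0.0035, 0.0035], 0],
    [0.2, [0.0195, -0.0035, 0.002], 0],
    [0.2, [0.0195, -0.0035, 0], 0],
    [0.2, [0.0195, -0.0035, -0.002], 0],
    [0.2, [0.019, -0.0035, -0.004], 0]
  ]
}}

```text
time: 7.22
ee_pos: [0.6871, -0.2865, 0.2736]
tcp_rot: [139.4, -0.2, 79.2]
wrist_force: [0.4, -0.2, 0.2]
opening: 0.0171
```

```bash
python3 st.py
python3 - <<'E'
from h import *
im,d=snap('side','s4')
cv2.imwrite('pics/s4c.png',cv2.resize(im[60:250,230:420,::-1],None,fx=3,fy=3))
E
```

```text
7.225 [-26.15  -4.32  -7.91  46.9   10.11  78.34] [ 0.6871 -0.2865  0.2736] [139.43  -0.23  79.23]
xyz axes [[0.187, 0.982, 0.004], [0.746, -0.144, 0.65], [0.64, -0.118, -0.76]] tiltdir -10.49 tilt 40.57 grasp [ 0.6909 -0.2872  0.269 ] F [ 0.4 -0.2  0.2]
```

View pics/s4c.png

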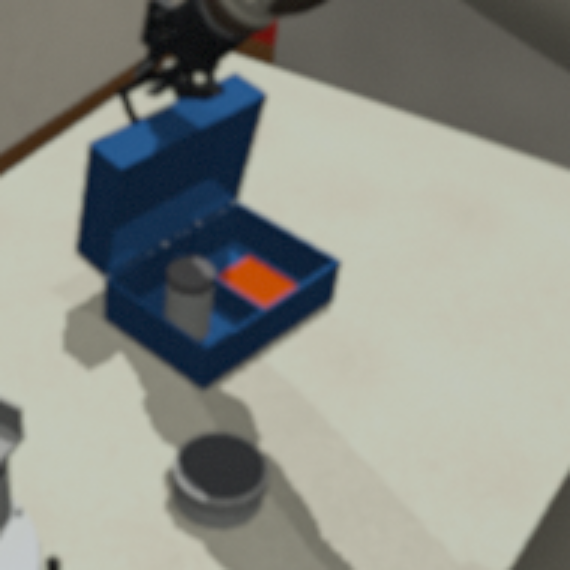

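Request:
{"fn": "drive_tool", "kwargs": {
  "plan": [
    [0.2, [0.0185, -0.0035, -0.006], 0],
    [0.2, [0.018, -0.0035, -0.0075], 0],
    [0.3, [0.0, 0, 0], 0],
    [0.3, [-0.016, 0.003, 0.019], 0],
    [0.3, [-0.03, 0.006, 0.036], 0],
    [0.3, [-0.03, 0.006, 0.036], 0],
    [0.3, [0, 0, 0], 0]
  ]
}}

```text
time: 8.15
ee_pos: [0.6455, -0.2783, 0.3567]
tcp_rot: [139.0, -0.1, 79.2]
wrist_force: [0.4, -0.1, 0.1]
opening: 0.0256
```

```bash
python3 st.py
python3 - <<'E'
from h import *
im,d=snap('side','s5')
cv2.imwrite('pics/s5c.png',cv2.resize(im[60:250,230:420,::-1],None,fx=3,fy=3))
E
```

```text
8.15 [-27.3   -9.12  -3.22  56.16  10.82  77.46] [ 0.6455 -0.2783  0.3567] [ 1.3905e+02 -1.2000e-01  7.9200e+01]
xyz axes [[0.187, 0.982, 0.002], [0.742, -0.143, 0.655], [0.644, -0.121, -0.755]] tiltdir -10.66 tilt 40.95 grasp [ 0.6494 -0.279   0.3522] F [ 0.4 -0.1  0.1]
```

View pics/s5c.png

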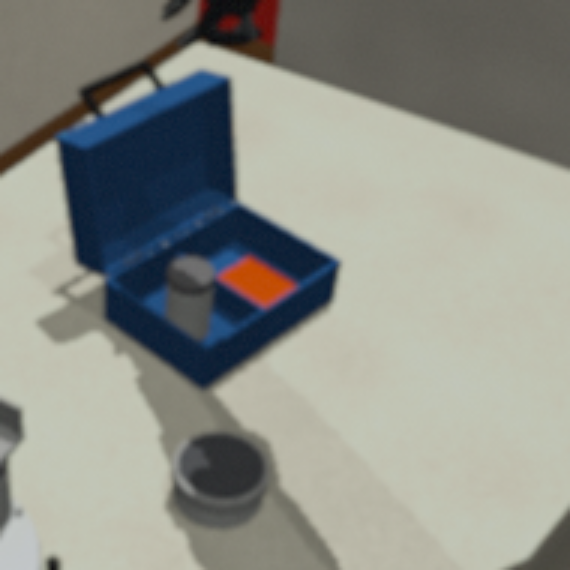

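Request:
{"fn": "drive_tool", "kwargs": {
  "plan": [
    [0.6, [-0.04, -0.028, 0.004], 10],
    [0.6, [-0.04, -0.028, 0.004], 10],
    [0.6, [-0.04, -0.028, 0.004], 10],
    [0.6, [-0.04, -0.028, 0.004], 10],
    [0.6, [-0.04, -0.028, 0.004], 10],
    [0.6, [-0.04, -0.028, 0.004], 10],
    [0.6, [-0.04, -0.028, 0.004], 10],
    [0.6, [-0.04, -0.028, 0.004], 10],
    [0.6, [-0.04, -0.028, 0.004], 10],
    [0.6, [-0.04, -0.028, 0.004], 10]
  ]
}}

```text
time: 9.45
ee_pos: [0.2761, -0.48, 0.3022]
tcp_rot: [145.0, 3.2, 169.1]
wrist_force: [0.3, -0.2, 0.5]
opening: 0.0508
```

```bash
python3 st.py
```

```text
9.45 [-69.27  34.2   45.   130.44  19.85 -64.67] [ 0.2761 -0.48    0.3022] [144.96   3.16 169.1 ]
xyz axes [[-0.98, 0.189, -0.055], [0.124, 0.81, 0.573], [0.153, 0.555, -0.817]] tiltdir 74.6 tilt 35.17 grasp [ 0.277  -0.4767  0.2973] F [ 0.3 -0.2  0.5]
```

Request:
{"fn": "drive_tool", "kwargs": {
  "plan": [
    [0.6, [0.01, -0.03, 0.03], 10],
    [0.6, [0.01, -0.03, 0.03], 10],
    [0.6, [0.01, -0.03, 0.03], 10],
    [0.6, [0.02, -0.055, 0.02], 5],
    [0.6, [0.02, -0.055, 0.02], 0],
    [0.6, [0.02, -0.055, 0.02], 0]
  ]
}}

```text
time: 10.2
ee_pos: [0.312, -0.5781, 0.2649]
tcp_rot: [159.4, 5.7, -157.6]
wrist_force: [0.0, -0.0, 0.3]
opening: 0.0508
```

```bash
python3 st.py
```

```text
10.2 [-64.21  49.94  70.   130.44   6.51 -88.78] [ 0.312  -0.5781  0.2649] [ 159.39    5.67 -157.64]
xyz axes [[-0.92, -0.379, -0.099], [-0.388, 0.852, 0.35], [-0.048, 0.361, -0.931]] tiltdir 97.65 tilt 21.34 grasp [ 0.3117 -0.5759  0.2593] F [ 0.  -0.   0.3]
```

Request:
{"fn": "drive_tool", "kwargs": {
  "plan": [
    [0.6, [0.026, -0.054, 0.03], 0],
    [0.6, [0.026, -0.054, 0.03], 0],
    [0.6, [0.026, -0.054, 0.03], 0],
    [0.6, [0.026, -0.054, 0.03], 0],
    [0.6, [0.026, -0.054, 0.03], 0]
  ]
}}

```text
time: 10.82
ee_pos: [0.3054, -0.5745, 0.3116]
tcp_rot: [163.7, 6.9, -158.0]
wrist_force: [-0.0, -0.3, 0.5]
opening: 0.0514
```

```bash
python3 st.py
```

```text
10.825 [-64.98  46.24  70.67 130.46   7.46 -88.97] [ 0.3054 -0.5745  0.3116] [ 163.72    6.88 -158.04]
xyz axes [[-0.921, -0.371, -0.12], [-0.39, 0.878, 0.278], [0.002, 0.303, -0.953]] tiltdir 89.65 tilt 17.64 grasp [ 0.3054 -0.5727  0.3059] F [-0.  -0.3  0.5]
```

Request:
{"fn": "drive_tool", "kwargs": {
  "plan": [
    [0.6, [0.026, -0.055, 0], 0],
    [0.6, [0.026, -0.055, 0], 0],
    [0.6, [0.026, -0.055, 0], 0]
  ]
}}

```text
time: 11.2
ee_pos: [0.3012, -0.5827, 0.2887]
tcp_rot: [161.8, 7.6, -158.3]
wrist_force: [0.1, -0.4, 0.5]
opening: 0.0515
```

```bash
python3 st.py
```

```text
11.2 [-65.84  48.27  70.67 130.45   8.04 -90.03] [ 0.3012 -0.5827  0.2887] [ 161.79    7.65 -158.32]
xyz axes [[-0.921, -0.366, -0.133], [-0.39, 0.867, 0.31], [0.002, 0.337, -0.941]] tiltdir 89.66 tilt 19.7 grasp [ 0.3012 -0.5807  0.283 ] F [ 0.1 -0.4  0.5]
```

Request:
{"fn": "drive_tool", "kwargs": {
  "plan": [
    [0.6, [-0.025, 0.05, -0.02], 0],
    [0.6, [-0.02, 0.03, -0.05], 0],
    [0.6, [0, 0, -0.06], 0],
    [0.6, [0.0, 0.0, 0], 0]
  ]
}}

```text
time: 11.7
ee_pos: [0.2796, -0.5463, 0.191]
tcp_rot: [161.2, 7.6, -158.4]
wrist_force: [-0.1, 0.0, -0.2]
opening: 0.0511
```

```bash
python3 st.py
```

```text
11.7 [-66.23  32.28  34.53 110.93   7.9  -90.4 ] [ 0.2796 -0.5463  0.191 ] [ 161.21    7.61 -158.39]
xyz axes [[-0.922, -0.365, -0.132], [-0.388, 0.864, 0.319], [-0.002, 0.346, -0.938]] tiltdir 90.34 tilt 20.22 grasp [ 0.2796 -0.5442  0.1854] F [-0.1  0.  -0.2]
```

Request:
{"fn": "drive_tool", "kwargs": {
  "plan": [
    [0.6, [0.025, -0.055, 0], 0],
    [0.6, [0.025, -0.055, 0], 0],
    [0.6, [0.025, -0.055, 0], 0],
    [0.6, [0.025, -0.055, 0.02], 0],
    [0.6, [0.025, -0.055, 0.02], 0]
  ]
}}

```text
time: 12.32
ee_pos: [0.293, -0.5945, 0.2491]
tcp_rot: [158.4, 8.7, -158.7]
wrist_force: [0.4, -0.4, 0.1]
opening: 0.0508
```

```bash
python3 st.py
```

```text
12.325 [-67.15  51.82  70.77 130.52   8.66 -91.74] [ 0.293  -0.5945  0.2491] [ 158.45    8.7  -158.72]
xyz axes [[-0.921, -0.359, -0.151], [-0.389, 0.846, 0.363], [-0.002, 0.393, -0.919]] tiltdir 90.33 tilt 23.16 grasp [ 0.293  -0.5922  0.2436] F [ 0.4 -0.4  0.1]
```

Request:
{"fn": "drive_tool", "kwargs": {
  "plan": [
    [0.6, [-0.01, 0.03, 0.0], -5],
    [0.6, [0.005, 0.03, 0.01], -10],
    [0.6, [0.005, 0.03, 0.01], -10],
    [0.6, [0.005, 0.03, 0.01], -10],
    [0.6, [0.005, 0.03, 0.01], -10],
    [0.6, [0.005, 0.03, 0.01], -10],
    [0.6, [0.005, 0.03, 0.01], -10],
    [0.6, [0.005, 0.03, 0.01], -10],
    [0.6, [0.005, 0.03, 0.01], -10],
    [0.6, [0.005, 0.03, 0.01], -10]
  ]
}}

```text
time: 13.58
ee_pos: [0.3315, -0.3043, 0.3475]
tcp_rot: [158.2, 9.2, 107.4]
wrist_force: [0.1, 0.9, 0.6]
opening: 0.0507
```

```bash
python3 st.py
```

```text
13.575 [-52.44 -21.83  -6.21  89.4   17.29  20.88] [ 0.3315 -0.3043  0.3475] [158.23   9.16 107.4 ]
xyz axes [[-0.295, 0.942, -0.159], [0.869, 0.334, 0.366], [0.398, -0.03, -0.917]] tiltdir -4.33 tilt 23.54 grasp [ 0.3339 -0.3045  0.342 ] F [0.1 0.9 0.6]
```

Request:
{"fn": "drive_tool", "kwargs": {
  "plan": [
    [0.6, [0.01, 0.05, 0.0], -3],
    [0.6, [0.01, 0.05, -0.01], -3],
    [0.6, [0.01, 0.055, -0.01], -3],
    [0.6, [0.01, 0.055, -0.01], -3],
    [0.6, [0.01, 0.06, -0.01], -3],
    [0.6, [0.01, 0.06, -0.01], -2]
  ]
}}

```text
time: 14.32
ee_pos: [0.3893, 0.0054, 0.3005]
tcp_rot: [158.1, 8.5, 91.6]
wrist_force: [1.1, -0.5, 0.3]
opening: 0.0512
```

```bash
python3 st.py
```

```text
14.325 [  7.53 -36.27 -20.62  84.36 -10.1   92.36] [0.3893 0.0054 0.3005] [158.06   8.53  91.61]
xyz axes [[-0.028, 0.989, -0.148], [0.926, 0.081, 0.37], [0.377, -0.127, -0.917]] tiltdir -18.61 tilt 23.47 grasp [0.3916 0.0047 0.295 ] F [ 1.1 -0.5  0.3]
```

Request:
{"fn": "drive_tool", "kwargs": {
  "plan": [
    [0.6, [-0.05, -0.002, 0.0], 0],
    [0.6, [-0.05, -0.002, 0], 0],
    [0.6, [-0.05, -0.002, 0], 0],
    [0.6, [-0.05, -0.002, 0], 0]
  ]
}}

```text
time: 14.82
ee_pos: [0.2332, 0.0205, 0.3276]
tcp_rot: [161.9, 9.5, 91.3]
wrist_force: [-0.4, 0.9, 0.8]
opening: 0.0514
```

```bash
python3 st.py
```

```text
14.825 [ 21.44 -48.57 -20.85 103.52 -14.74 106.81] [0.2332 0.0205 0.3276] [161.92   9.5   91.27]
xyz axes [[-0.022, 0.986, -0.165], [0.949, 0.072, 0.306], [0.314, -0.15, -0.938]] tiltdir -25.56 tilt 20.35 grasp [0.2351 0.0196 0.322 ] F [-0.4  0.9  0.8]
```

```bash
cat > kin.py <<'E'
import numpy as np
from scipy.optimize import least_squares
from scipy.spatial.transform import Rotation as R
D=[([-71.331,5.011,10.034,95.099,0,90],[.17600,-.52087,.25558],[-179.924,-.003,18.67]),
([-70.92,48.91,69.8,109.81,0,90.42],[.2603,-.7523,.2506],[178.92,-.01,18.66]),
([-70.75,53.61,70.70,99.63,-.01,90.59],[.2888,-.8269,.1952],[172.55,-.07,18.67]),
([-70.92,49.74,70.76,92.35,.02,90.42],[.3013,-.8707,.2683],[161.33,-.16,18.69]),
([-71.1,47.05,70.72,78.54,.1,90.28],[.3246,-.9467,.3569],[144.88,-.24,18.73]),
([-71.08,20.02,31.69,61.11,.08,90.30],[.2947,-.8583,.3878],[139.44,-.26,18.75]),
([-45.02,-38.58,-27.41,66.12,21.99,62.16],[.3949,-.2575,.3087],[139.39,-.17,79.91]),
([-41.13,-44.87,-40.89,57.94,19.38,66.04],[.3941,-.2296,.2148],[139.71,-.35,79.33]),
([-26.15,-4.32,-7.91,46.9,10.11,78.34],[.6871,-.2865,.2736],[139.43,-.23,79.23]),
([-69.27,34.2,45,130.44,19.85,-64.67],[.2761,-.48,.3022],[144.96,3.16,169.1]),
([-65.84,48.27,70.67,130.45,8.04,-90.03],[.3012,-.5827,.2887],[161.79,7.65,-158.32]),
([21.44,-48.57,-20.85,103.52,-14.74,106.81],[.2332,.0205,.3276],[161.92,9.5,91.27]),
([-52.44,-21.83,-6.21,89.4,17.29,20.88],[.3315,-.3043,.3475],[158.23,9.16,107.4])]
def ry(a):return R.from_euler('y',a,degrees=True).as_matrix()
def rz(a):return R.from_euler('z',a,degrees=True).as_matrix()
def fk(p,q):
    # arm frame: x radial,y left,z up
    r0,z0,L2,L3,oy,L4,Lt,s5=p
    A=rz(q[0]); 
    up=np.array([0,0,1.])
    e=np.array([r0,0,z0])+ry(q[1])@up*L2+ry(90+q[1]-q[2])@up*L3+np.array([0,oy,0])
    F=ry(90+q[1]-q[2]+q[3])          # z axis = tool dir before q5
    # q5 about axis in-plane perpendicular to tool dir (x of F)
    e=e+F@np.array([0,0,L4])
    G=F@R.from_euler('x',-q[4],degrees=True).as_matrix()
    e=e+G@np.array([0,0,Lt])
    return A@e, A@G
E
python3 - <<'E'
from kin import *
np.set_printoptions(precision=4,suppress=True)
for sgn in(1,-1):
  def res(p):
    o=[]
    for q,x,r in D:
        q=list(q);q[4]*=sgn
        e,G=fk(p,q); o+=list(e-x)
    return o
  s=least_squares(res,[0,.2,.35,.35,.0,.1,.15,0]); print(sgn,s.x,np.abs(s.fun).max()); print(s.fun.reshape(-1,3))
  for q,x,r in D[6:]:
    q=list(q);q[4]*=sgn
    print(fk(s.x,q)[1][:,2], R.from_euler('xyz',r,degrees=True).as_matrix()[:,2])
E
```

```text
1 [-0.0083  0.1988  0.4183  0.5178 -0.      0.147   0.2602  0.    ] 0.009003115872767503
[[-0.002   0.006  -0.002 ]
 [ 0.0007 -0.0022  0.0006]
 [ 0.     -0.0003  0.0002]
 [ 0.001  -0.003   0.0008]
 [ 0.0018 -0.0052  0.0017]
 [-0.0004  0.0007 -0.0006]
 [ 0.0004 -0.0003 -0.0005]
 [-0.0029  0.0026 -0.001 ]
 [-0.0086  0.0043 -0.0012]
 [-0.0017  0.0047 -0.0009]
 [ 0.001  -0.002   0.0011]
 [ 0.009   0.0035  0.0024]
 [ 0.0012 -0.0015 -0.0007]]
[ 0.6413 -0.112  -0.7591] [ 0.6412 -0.1118 -0.7592]
[ 0.6363 -0.1151 -0.7628] [ 0.6363 -0.1152 -0.7628]
[ 0.6396 -0.1185 -0.7595] [ 0.6395 -0.1185 -0.7596]
[ 0.1529  0.5552 -0.8175] [ 0.1529  0.5553 -0.8175]
[ 0.002   0.3372 -0.9414] [ 0.0021  0.3371 -0.9415]
[ 0.3138 -0.1501 -0.9375] [ 0.3137 -0.15   -0.9376]
[ 0.3982 -0.0302 -0.9168] [ 0.3981 -0.0302 -0.9168]
-1 [ 0.0026  0.1979  0.4258  0.5044  0.0011  0.6482 -0.2504  0.    ] 0.020892491730019613
[[-0.0016  0.008   0.0127]
 [ 0.0029 -0.0055  0.0092]
 [ 0.002  -0.0027  0.009 ]
 [ 0.0024 -0.0038  0.0087]
 [ 0.0024 -0.0038  0.0082]
 [-0.0012  0.0064  0.0099]
 [ 0.005  -0.0086 -0.0209]
 [-0.0014 -0.0016 -0.0133]
 [-0.0124  0.0054  0.0073]
 [-0.0068  0.0117 -0.0164]
 [ 0.0029 -0.0071  0.0042]
 [ 0.0033  0.0051 -0.0071]
 [-0.0008 -0.0019 -0.0115]]
[ 0.1115 -0.6414 -0.7591] [ 0.6412 -0.1118 -0.7592]
[ 0.1998 -0.615  -0.7628] [ 0.6363 -0.1152 -0.7628]
[ 0.4849 -0.4336 -0.7595] [ 0.6395 -0.1185 -0.7596]
[-0.4822  0.3149 -0.8175] [ 0.1529  0.5553 -0.8175]
[-0.2532  0.2227 -0.9414] [ 0.0021  0.3371 -0.9415]
[ 0.1278  0.3235 -0.9375] [ 0.3137 -0.15   -0.9376]
[-0.073  -0.3926 -0.9168] [ 0.3981 -0.0302 -0.9168]
```

Request:
{"fn": "drive_tool", "kwargs": {
  "plan": [
    [0.6, [0.03, 0, 0.0], 2],
    [0.6, [0.03, 0, 0.0], 10],
    [0.6, [0.03, 0, 0.0], 10.5],
    [0.6, [0.03, 0, 0.0], 10.5],
    [0.6, [0.03, 0, 0.0], 10.5],
    [0.6, [0.03, 0, 0.0], 10.5],
    [0.6, [0.03, 0, 0.0], 10.5],
    [0.6, [0.01, 0, 0.0], 10.5],
    [0.6, [0.0, 0, 0.0], 10.5],
    [0.6, [0.0, 0, 0.0], 10.5]
  ]
}}

```text
time: 16.08
ee_pos: [0.4552, 0.0208, 0.3287]
tcp_rot: [162.3, 10.1, -172.2]
wrist_force: [-0.3, 0.4, 0.4]
opening: 0.0511
```

Request:
{"fn": "drive_tool", "kwargs": {
  "plan": [
    [0.6, [0, 0, 0.0], 10.5],
    [0.6, [0, 0, 0.0], 10.5],
    [0.6, [0, 0, 0.0], 10.5],
    [0.6, [0, 0, 0.0], 10.5],
    [0.6, [0, 0, 0.0], 10.5],
    [0.6, [0, 0, 0.0], 10.5],
    [0.6, [0, 0, 0.0], 10.5],
    [0.6, [0.0, 0, 0.0], 10.5]
  ]
}}

```text
time: 17.08
ee_pos: [0.4554, 0.0209, 0.3277]
tcp_rot: [162.7, 9.6, -88.2]
wrist_force: [-0.8, 0.6, -0.6]
opening: 0.0512
```

```bash
python3 st.py
```

```text
17.075 [ -1.93  10.63  21.88 119.35   8.02 -96.5 ] [0.4554 0.0209 0.3277] [162.67   9.61 -88.18]
xyz axes [[0.031, -0.985, -0.167], [-0.953, -0.08, 0.294], [-0.303, 0.15, -0.941]] tiltdir 153.68 tilt 19.74 grasp [0.4536 0.0218 0.322 ] F [-0.8  0.6 -0.6]
```

Request:
{"fn": "drive_tool", "kwargs": {
  "plan": [
    [0.6, [0, 0, 0.06], -3],
    [0.6, [0, 0, 0.06], 0],
    [0.6, [0, 0, 0.06], 0],
    [0.6, [0, 0, 0.05], 0]
  ]
}}

```text
time: 17.58
ee_pos: [0.4332, 0.0333, 0.4621]
tcp_rot: [168.4, 9.6, -91.5]
wrist_force: [0.5, 0.2, -0.4]
opening: 0.0513
```

```bash
python3 st.py
```

```text
17.575 [ -1.23  10.51  39.29 130.52   9.43 -91.66] [0.4332 0.0333 0.4621] [168.37   9.56 -91.52]
xyz axes [[-0.026, -0.986, -0.166], [-0.98, -0.007, 0.199], [-0.197, 0.168, -0.966]] tiltdir 139.56 tilt 15.02 grasp [0.432  0.0343 0.4563] F [ 0.5  0.2 -0.4]
```

Request:
{"fn": "drive_tool", "kwargs": {
  "plan": [
    [0.6, [0, 0, 0.06], 0],
    [0.6, [0, 0, 0.06], 0],
    [0.6, [0, 0, 0.05], 0]
  ]
}}

```text
time: 17.95
ee_pos: [0.4159, 0.0497, 0.5125]
tcp_rot: [175.2, 9.8, -91.6]
wrist_force: [-0.7, -0.5, 0.3]
opening: 0.0515
```

```bash
python3 st.py
```

```text
17.95 [  0.68   6.76  42.8  130.52   9.93 -88.52] [0.4159 0.0497 0.5125] [175.2    9.77 -91.6 ]
xyz axes [[-0.028, -0.985, -0.17], [-0.997, 0.014, 0.082], [-0.079, 0.171, -0.982]] tiltdir 114.71 tilt 10.88 grasp [0.4154 0.0508 0.5066] F [-0.7 -0.5  0.3]
```

Request:
{"fn": "drive_tool", "kwargs": {
  "plan": [
    [0.6, [0, 0, 0.06], 0],
    [0.6, [0, 0, 0.055], 0]
  ]
}}

```text
time: 18.2
ee_pos: [0.4075, 0.0615, 0.5471]
tcp_rot: [-180.0, 10.1, -91.6]
wrist_force: [0.5, 0.3, 0.1]
opening: 0.0511
```

```bash
python3 st.py
```

```text
18.2 [  2.22   5.22  46.44 130.52  10.11 -86.08] [0.4075 0.0615 0.5471] [-179.99   10.14  -91.63]
xyz axes [[-0.028, -0.984, -0.176], [-1.0, 0.028, -0.0], [0.005, 0.176, -0.984]] tiltdir 88.32 tilt 10.14 grasp [0.4075 0.0626 0.5412] F [0.5 0.3 0.1]
```

Request:
{"fn": "drive_tool", "kwargs": {
  "plan": [
    [0.6, [0, 0, -0.04], 0],
    [0.6, [0, 0, 0], -10],
    [0.6, [0, 0, 0], -10],
    [0.6, [0, 0, 0], -10],
    [0.6, [0, 0, 0], -10],
    [0.6, [0, 0, 0], -10],
    [0.6, [0, 0, 0], -10],
    [0.6, [0, 0, 0], -10],
    [0.6, [0, 0, 0], -9.7]
  ]
}}

```text
time: 19.32
ee_pos: [0.4076, 0.0613, 0.5066]
tcp_rot: [179.9, 10.1, -171.7]
wrist_force: [-0.3, -0.2, -0.5]
opening: 0.0513
```

```bash
python3 st.py
```

```text
19.325 [ 8.5000e+00 -8.4600e+00  2.6810e+01  1.1512e+02  8.0000e-02  1.6000e-01] [0.4076 0.0613 0.5066] [ 179.89   10.14 -171.66]
xyz axes [[-0.974, -0.143, -0.176], [-0.145, 0.989, 0.002], [0.174, 0.027, -0.984]] tiltdir 8.96 tilt 10.14 grasp [0.4086 0.0614 0.5006] F [-0.3 -0.2 -0.5]
```

Request:
{"fn": "drive_tool", "kwargs": {
  "plan": [
    [0.6, [0, 0, 0.06], 0],
    [0.6, [0, 0, 0.06], 0],
    [0.6, [0, 0, 0.06], 0],
    [0.6, [0, 0, 0.06], 0],
    [0.6, [0, 0, 0.06], 0],
    [0.6, [0, 0, 0.06], 0],
    [0.6, [0, 0, 0.06], 0],
    [0.6, [0, 0, 0.06], 0]
  ]
}}

```text
time: 20.32
ee_pos: [0.3848, 0.058, 0.701]
tcp_rot: [179.9, 25.3, -171.3]
wrist_force: [0.2, -0.4, -0.3]
opening: 0.0512
```

```bash
python3 st.py
```

```text
20.325 [ 8.4800e+00  4.9800e+00  7.0770e+01  1.3048e+02  1.3000e-01 -1.6000e-01] [0.3848 0.058  0.701 ] [ 179.94   25.31 -171.34]
xyz axes [[-0.894, -0.136, -0.427], [-0.151, 0.989, 0.001], [0.422, 0.065, -0.904]] tiltdir 8.79 tilt 25.31 grasp [0.3873 0.0584 0.6956] F [ 0.2 -0.4 -0.3]
```

Request:
{"fn": "drive_tool", "kwargs": {
  "plan": [
    [0.6, [-0.03, -0.0045, -0.02], 0],
    [0.6, [-0.05, -0.0075, 0.01], 0],
    [0.6, [-0.04, -0.006, 0.03], 0],
    [0.6, [0, 0, 0.06], 0],
    [0.6, [0, 0, 0.06], 0],
    [0.6, [0, 0, 0.06], 0],
    [0.6, [0, 0, 0.06], 0]
  ]
}}

```text
time: 21.2
ee_pos: [0.2833, 0.0431, 0.7617]
tcp_rot: [180.0, 35.6, -171.4]
wrist_force: [-3.1, -0.6, 3.3]
opening: 0.0511
```

```bash
python3 st.py
```

```text
21.2 [ 8.5800e+00 -5.2800e+00  7.0770e+01  1.3047e+02  8.0000e-02 -5.0000e-02] [0.2833 0.0431 0.7617] [ 179.95   35.59 -171.36]
xyz axes [[-0.804, -0.122, -0.582], [-0.151, 0.989, 0.001], [0.575, 0.088, -0.813]] tiltdir 8.72 tilt 35.59 grasp [0.2868 0.0437 0.7568] F [-3.1 -0.6  3.3]
```

Request:
{"fn": "drive_tool", "kwargs": {
  "plan": [
    [0.6, [-0.03, -0.0045, -0.01], 0],
    [0.6, [-0.03, -0.0045, 0.02], 0],
    [0.6, [0, 0, 0.06], 0],
    [0.6, [0, 0, 0.06], 0]
  ]
}}

```text
time: 21.7
ee_pos: [0.2304, 0.0375, 0.7842]
tcp_rot: [-179.9, 40.5, -171.4]
wrist_force: [0.3, 0.6, -0.3]
opening: 0.0509
```

```bash
python3 st.py
```

```text
21.7 [ 11.35 -10.26  70.73 130.49  -1.9    2.1 ] [0.2304 0.0375 0.7842] [-179.89   40.55 -171.41]
xyz axes [[-0.751, -0.114, -0.65], [-0.148, 0.989, -0.001], [0.643, 0.095, -0.76]] tiltdir 8.43 tilt 40.55 grasp [0.2342 0.038  0.7796] F [ 0.3  0.6 -0.3]
```

Request:
{"fn": "drive_tool", "kwargs": {
  "plan": [
    [0.4, [0.015, 0.0137, -0.058], 1.2],
    [0.4, [0.015, 0.0137, -0.058], 1.2],
    [0.4, [0.015, 0.0137, -0.058], 1.2],
    [0.4, [0.015, 0.0137, -0.058], 1.2],
    [0.4, [0.015, 0.0137, -0.058], 1.2],
    [0.4, [0.015, 0.0137, -0.058], 1.2],
    [0.4, [0.015, 0.0137, -0.058], 1.2],
    [0.4, [0.015, 0.0137, -0.058], 1.2],
    [0.4, [0.015, 0.0137, -0.058], 1.2],
    [0.4, [0.015, 0.0137, -0.058], 1.2]
  ]
}}

```text
time: 22.95
ee_pos: [0.386, 0.1703, 0.3038]
tcp_rot: [-179.6, 38.5, -160.8]
wrist_force: [0.7, 0.8, 0.7]
opening: 0.0343
```

```bash
python3 st.py
```

```text
22.95 [ 27.1  -48.56 -31.97  68.41  -5.35   6.23] [0.386  0.1703 0.3038] [-179.58   38.49 -160.84]
xyz axes [[-0.739, -0.257, -0.622], [-0.324, 0.946, -0.006], [0.59, 0.197, -0.783]] tiltdir 18.49 tilt 38.49 grasp [0.3895 0.1715 0.2991] F [0.7 0.8 0.7]
```

Request:
{"fn": "drive_tool", "kwargs": {
  "plan": [
    [0.4, [0.015, 0.01, -0.015], 0.5],
    [0.4, [0.004, 0.005, -0.055], 1],
    [0.4, [0.002, 0.005, -0.055], 1],
    [0.4, [0.002, 0.005, -0.055], 0],
    [0.4, [0, 0, 0], 0]
  ]
}}

```text
time: 23.58
ee_pos: [0.4089, 0.1951, 0.1205]
tcp_rot: [-179.5, 37.9, -158.3]
wrist_force: [0.7, 0.1, -0.1]
opening: 0.0342
```

```bash
python3 st.py
cat > wr.py <<'E'
from h import *
from scipy.spatial.transform import Rotation as R
def wcam(tag):
    im,d=snap('wrist',tag); z=np.load(f'pics/{tag}.npz'); p=eyes.camera_params('wrist')
    K=np.array([[p['fx'],0,p['cx']],[0,p['fy'],p['cy']],[0,0,1]])
    h,w=d.shape;u,v=np.meshgrid(np.arange(w),np.arange(h))
    n_=cv2.undistortPoints(np.stack([u,v],-1).reshape(-1,1,2).astype(float),K,p['dist_coeffs']).reshape(h,w,2)
    c=np.dstack([n_*d[...,None],d]); T=np.array(p['mount']); t=c@T[:3,:3].T+T[:3,3]
    M=R.from_euler('xyz',z['rot'],degrees=True).as_matrix(); W=t@M.T+z['ee']
    return im,d,W
E
python3 - <<'E'
from wr import *
im,d,W=wcam('w5'); np.save('pics/w5W.npy',W)
E
```

```text
23.575 [ 28.03 -48.34 -52.24  48.47  -4.39   5.02] [0.4089 0.1951 0.1205] [-179.49   37.85 -158.31]
xyz axes [[-0.734, -0.292, -0.614], [-0.364, 0.931, -0.007], [0.573, 0.219, -0.79]] tiltdir 20.86 tilt 37.86 grasp [0.4123 0.1965 0.1157] F [ 0.7  0.1 -0.1]
```

View pics/w5.png

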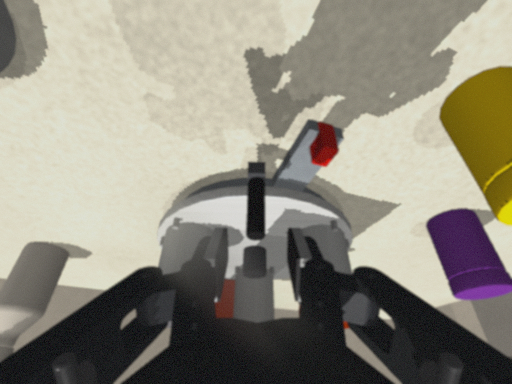

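Request:
{"fn": "drive_tool", "kwargs": {
  "plan": [
    [0.4, [0.018, 0.006, -0.021], 0],
    [0.4, [0.018, 0.006, -0.021], 0],
    [0.2, [0, 0, 0], 0],
    [0.2, [0, 0, 0], 0]
  ]
}}

```text
time: 24.12
ee_pos: [0.448, 0.2083, 0.0869]
tcp_rot: [-179.6, 38.5, -158.4]
wrist_force: [-0.2, 0.9, -0.1]
opening: 0.0169
```

```bash
python3 st.py;python3 - <<'E'
from wr import *
im,d,W=wcam('w6')
C=np.array([.574,.256])
g=np.array([.448,.2076])
a0=201.
for k in range(0,9):
    a=np.radians(a0+k*41.4/8); p=C+.135*np.array([np.cos(a),np.sin(a)]); print(p.round(4),(p-g).round(4)); g=p
E
```

```text
24.125 [ 26.88 -40.15 -52.7   39.12  -3.71   4.15] [0.448  0.2083 0.0869] [-179.58   38.48 -158.41]
xyz axes [[-0.728, -0.288, -0.622], [-0.364, 0.931, -0.006], [0.581, 0.222, -0.783]] tiltdir 20.92 tilt 38.48 grasp [0.4515 0.2096 0.0822] F [-0.2  0.9 -0.1]
[0.448  0.2076] [-0.  0.]
[0.4528 0.1964] [ 0.0049 -0.0112]
[0.4587 0.1858] [ 0.0059 -0.0107]
[0.4655 0.1757] [ 0.0068 -0.0101]
[0.4732 0.1662] [ 0.0077 -0.0095]
[0.4817 0.1575] [ 0.0085 -0.0087]
[0.491  0.1495] [ 0.0093 -0.0079]
[0.5009 0.1425] [ 0.0099 -0.0071]
[0.5115 0.1364] [ 0.0105 -0.0061]
```

View pics/w6.png

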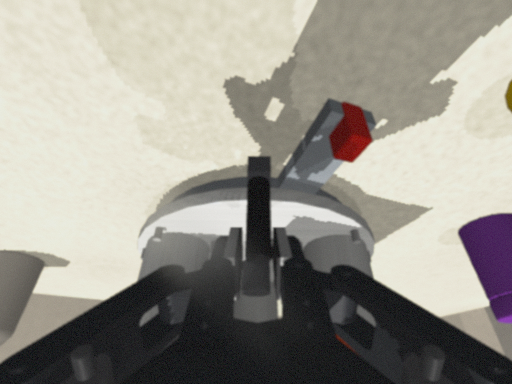

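Request:
{"fn": "drive_tool", "kwargs": {
  "plan": [
    [0.2, [-0.002, -0.001, -0.009], 0],
    [0.2, [0.005, -0.011, 0], 5],
    [0.2, [0.006, -0.0105, 0], 5],
    [0.2, [0.007, -0.01, 0], 5],
    [0.2, [0.0075, -0.0095, 0], 5],
    [0.2, [0.0085, -0.0085, 0], 5],
    [0.2, [0.0095, -0.008, 0], 5]
  ]
}}

```text
time: 25.05
ee_pos: [0.4886, 0.1489, 0.0749]
tcp_rot: [-179.5, 38.3, -128.2]
wrist_force: [-0.8, 1.3, -0.1]
opening: 0.0169
```

```bash
python3 st.py;python3 - <<'E'
from wr import *
im,d=snap('side','s7'); cv2.imwrite('pics/s7c.png',cv2.resize(im[150:310,100:310,::-1],None,fx=3.5,fy=3.5))
E
```

```text
25.05 [  3.48 -25.85 -44.53  43.22  27.24 -41.19] [0.4886 0.1489 0.0749] [-179.53   38.34 -128.22]
xyz axes [[-0.485, -0.616, -0.62], [-0.782, 0.623, -0.006], [0.39, 0.482, -0.784]] tiltdir 51.02 tilt 38.35 grasp [0.4909 0.1518 0.0702] F [-0.8  1.3 -0.1]
```

View pics/s7c.png

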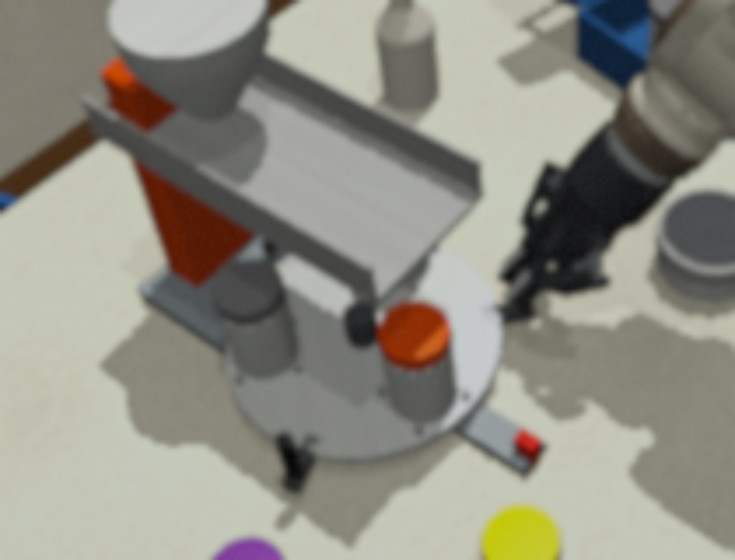

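Request:
{"fn": "drive_tool", "kwargs": {
  "plan": [
    [0.2, [0.01, -0.008, 0], 4],
    [0.2, [0.0105, -0.007, 0], 4],
    [0.2, [0, 0, 0], 0]
  ]
}}

```text
time: 25.48
ee_pos: [0.5098, 0.1339, 0.0747]
tcp_rot: [-179.6, 38.3, -120.5]
wrist_force: [-0.2, 0.2, 0.6]
opening: 0.0172
```

```bash
python3 st.py
cat > tin.py <<'E'
from wr import *
import sys
def tin(tag):
    im,d=snap('side',tag); W=world('side',d)
    H,S,V=cv2.split(cv2.cvtColor(im,cv2.COLOR_RGB2HSV))
    m=((H<14)|(H>172))&(S>150)&(V>80)&(d>0)&(abs(W[...,2]-.125)<.007)&(W[...,0]<.68)&(W[...,0]>.4)
    p=W[m]; (c,r)=cv2.minEnclosingCircle(p[:,:2].astype(np.float32)); 
    print('lid n',len(p),'mean',p.mean(0).round(4),'circ',np.round(c,4),round(r,4))
    return im,W,p
if __name__=='__main__':
    im,W,p=tin(sys.argv[1])
    q=p.mean(0)[:2]-np.array([.574,.256]); print('r',np.hypot(*q),'ang',np.degrees(np.arctan2(q[1],q[0]))%360)
    cv2.imwrite(f'pics/{sys.argv[1]}c.png',cv2.resize(im[150:310,100:310,::-1],None,fx=3.5,fy=3.5))
E
python3 tin.py s8
```

```text
25.475 [ -0.52 -17.47 -37.98  47.55  32.18 -53.44] [0.5098 0.1339 0.0747] [-179.58   38.27 -120.53]
xyz axes [[-0.399, -0.676, -0.619], [-0.859, 0.512, -0.006], [0.321, 0.53, -0.785]] tiltdir 58.79 tilt 38.27 grasp [0.5117 0.137  0.07  ] F [-0.2  0.2  0.6]
lid n 290 mean [ 0.4911 -0.1137  0.1243] circ [ 0.4764 -0.908 ] 1.1903
r 0.37882660681522673 ang 257.3669982582004
```

View pics/s8c.png

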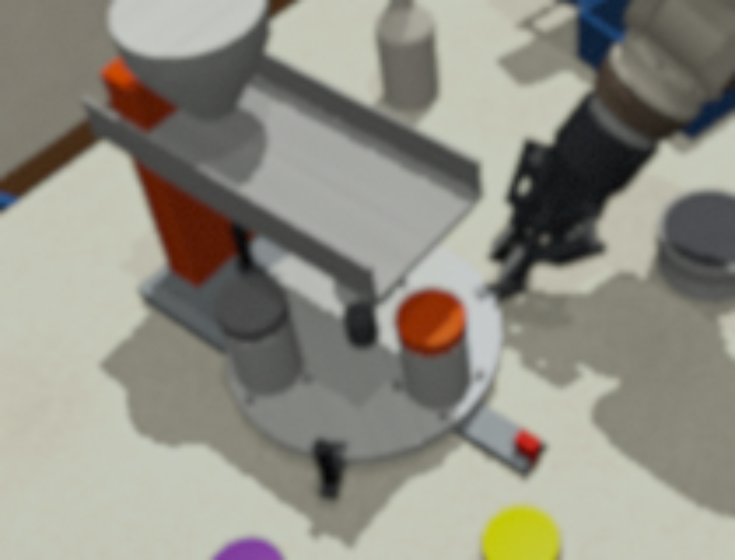

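```bash
sed -i 's/(W\[...,0\]>.4)/(W[...,0]>.4)\&(W[...,1]>-.5)\&(W[...,1]<.45)/' tin.py
python3 - <<'E'
from h import *
for t in('side0','s8'):
    z=np.load(f'pics/{t}.npz');im,d=z['im'],z['d'];W=world('side',d)
    H,S,V=cv2.split(cv2.cvtColor(im,cv2.COLOR_RGB2HSV))
    m=((H<14)|(H>172))&(S>150)&(V>80)&(d>0)&(abs(W[...,2]-.125)<.007)&(W[...,0]<.68)&(W[...,0]>.4)&(W[...,1]>.15)&(W[...,1]<.45)
    p=W[m];print(t,len(p),p.mean(0),p.min(0),p.max(0)); q=(p.min(0)+p.max(0))[:2]/2-[.574,.256]; print(np.hypot(*q),np.degrees(np.arctan2(q[1],q[0]))%360)
    # yaw axis: pointer
    m=((H<14)|(H>172))&(S>150)&(V>80)&(d>0)&(W[...,2]<.04)&(W[...,0]<.45)&(W[...,0]>.35)&(W[...,1]>.15)
    p=W[m];print('ptr',len(p),p.mean(0),p.min(0),p.max(0))
# trough edges from scene for yaw
from fit import *
t=box(.47,.78,.17,.35,.215,.245,P[0]); r=cv2.minAreaRect(t[:,:2].astype(np.float32)); print(r)
t=box(.47,.78,.17,.35,.195,.25,P[1]); r=cv2.minAreaRect(t[:,:2].astype(np.float32)); print(r)
E
```

```text
side0 288 [0.5104511  0.3101038  0.12398441] [0.48574648 0.28471661 0.11830334] [0.53652172 0.33544213 0.12868477]
0.08292586862924983 139.29676894607385
ptr 30 [0.40525173 0.25209225 0.02760848] [0.39780987 0.24649194 0.01889735] [0.41463087 0.25639006 0.03186781]
s8 244 [0.49057512 0.2570817  0.1239476 ] [0.46637494 0.23131079 0.11810644] [0.51619565 0.28214901 0.1276257 ]
0.08271792797478941 179.49441779560536
ptr 34 [0.40467991 0.25254297 0.02672201] [0.39697807 0.24685979 0.01457433] [0.41395524 0.25643824 0.0323999 ]
((0.629382848739624, 0.2581644058227539), (0.29194340109825134, 0.12756428122520447), 2.606640338897705)
((0.6288265585899353, 0.26059314608573914), (0.2919539511203766, 0.12388311326503754), 2.9937541484832764)
```

Request:
{"fn": "drive_tool", "kwargs": {
  "plan": [
    [0.2, [0.002, -0.001, 0], 0],
    [0.4, [0, 0, 0], 0],
    [0.4, [-0.01, -0.017, 0.025], 0],
    [0.4, [-0.016, -0.027, 0.04], -4],
    [0.9, [-0.016, 0.0, 0.04], -8],
    [0.95, [-0.01, 0.03, 0.02], -10],
    [0.95, [-0.005, 0.035, 0.0], -10],
    [0.95, [-0.005, 0.035, 0], -10],
    [0.95, [-0.005, 0.035, 0], -10],
    [0.95, [-0.005, 0.03, -0.01], -4]
  ]
}}

```text
time: 26.78
ee_pos: [0.4406, 0.2468, 0.1879]
tcp_rot: [-179.6, 38.0, -173.5]
wrist_force: [0.6, -0.7, -0.3]
opening: 0.081
```

```bash
python3 st.py; python3 tin.py s9
python3 - <<'E'
from wr import *
im,d,W=wcam('w9'); np.save('pics/w9W.npy',W)
E
```

```text
26.775 [ 39.3  -34.06 -37.42  53.51 -19.81  26.98] [0.4406 0.2468 0.1879] [-179.63   38.01 -173.49]
xyz axes [[-0.783, -0.089, -0.616], [-0.109, 0.994, -0.005], [0.613, 0.063, -0.788]] tiltdir 5.9 tilt 38.01 grasp [0.4443 0.2472 0.1832] F [ 0.6 -0.7 -0.3]
lid n 188 mean [0.4953 0.2584 0.1239] circ [0.4925 0.2564] 0.0257
r 0.07877573092426866 ang 178.24561223374545
```

View pics/w9.png

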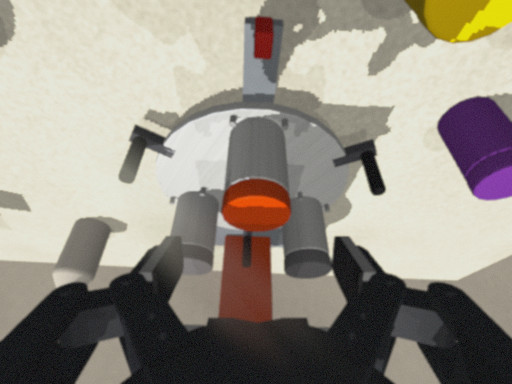

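View pics/s9c.png

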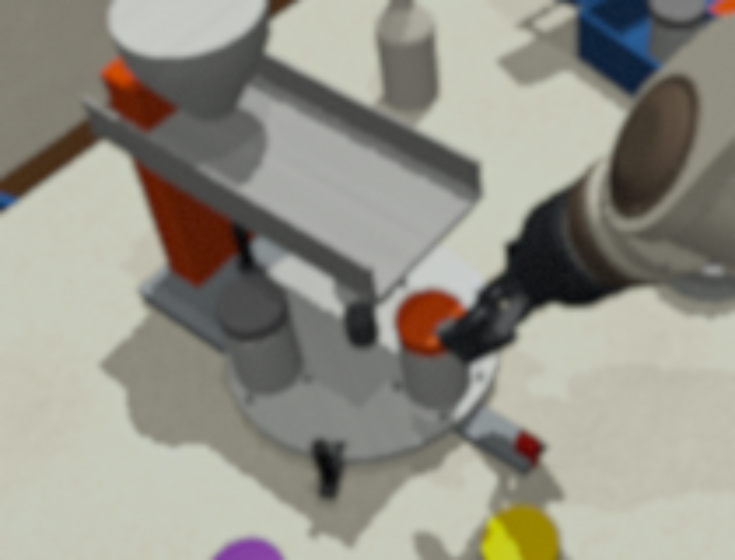

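Run:
```python
from h import *
z=np.load('pics/w9.npz');im,d=z['im'],z['d'];W=np.load('pics/w9W.npy')
H,S,V=cv2.split(cv2.cvtColor(im,cv2.COLOR_RGB2HSV))
red=((H<14)|(H>170))&(S>120)&(d>0)
def rep(n,m):
    p=W[m]; print(n,len(p),np.median(p,0).round(4),np.percentile(p,3,axis=0).round(4),np.percentile(p,97,axis=0).round(4))
    return p
v,u=np.mgrid[:384,:512]
pt=rep('ptr',red&(v<70)&(u>240)&(u<285))
ld=rep('lid',red&(v>175)&(v<235)&(u>210)&(u<300))
co=rep('col',red&(v>240)&(u>215)&(u<280))
top=ld[ld[:,2]>.118]; (c,r)=cv2.minEnclosingCircle(top[:,:2].astype(np.float32));print('lid top circ',c,r)
base=rep('plate',(d>0)&(v<95)&(v>60)&(u>245)&(u<280))
# pins
for n,a,b in(('pinL',(130,175),(110,150)),('pinR',(145,195),(360,385))):
    m=(d>0)&(v>a[0])&(v<a[1])&(u>b[0])&(u<b[1])&(V<70)&(W[...,2]>.07)&(W[...,2]<.1)
    rep(n,m)
```

```text
ptr 705 [0.4025 0.2498 0.0293] [0.3987 0.2439 0.0062] [0.4165 0.2559 0.0311]
lid 2948 [0.4816 0.254  0.1235] [0.4683 0.2309 0.1098] [0.5151 0.2777 0.1244]
col 3560 [0.7359 0.2659 0.1034] [0.7331 0.2296 0.035 ] [0.7385 0.3003 0.1527]
lid top circ (0.49461883306503296, 0.25490131974220276) 0.0278029665350914
plate 1150 [0.4452 0.2543 0.0116] [ 0.4301  0.2403 -0.0006] [0.4618 0.2707 0.0127]
  return _methods._mean(a, axis=axis, dtype=dtype,
  ret = um.true_divide(
Traceback (most recent call last):
IndexError: index -1 is out of bounds for axis 0 with size 0
```

Request:
{"fn": "drive_tool", "kwargs": {
  "plan": [
    [0.95, [0.014, 0.003, -0.03], -3],
    [0.95, [0.019, 0.0025, -0.03], 0],
    [0.95, [0.0195, 0.0022, -0.0305], 0],
    [0.95, [0, 0, 0], 0]
  ]
}}

```text
time: 27.38
ee_pos: [0.4933, 0.2507, 0.0931]
tcp_rot: [-179.3, 37.6, -176.3]
wrist_force: [-0.3, 0.6, 0.0]
opening: 0.0811
```

```bash
python3 st.py;  python3 - <<'E'
from wr import *
im,d,W=wcam('w10')
snap('side','s10')
E
```

```text
27.375 [ 36.01 -23.7  -41.48  39.53 -19.61  26.7 ] [0.4933 0.2507 0.0931] [-179.31   37.55 -176.26]
xyz axes [[-0.791, -0.052, -0.609], [-0.058, 0.998, -0.01], [0.609, 0.028, -0.793]] tiltdir 2.6 tilt 37.56 grasp [0.4969 0.2508 0.0883] F [-0.3  0.6  0. ]
```

View pics/w10.png

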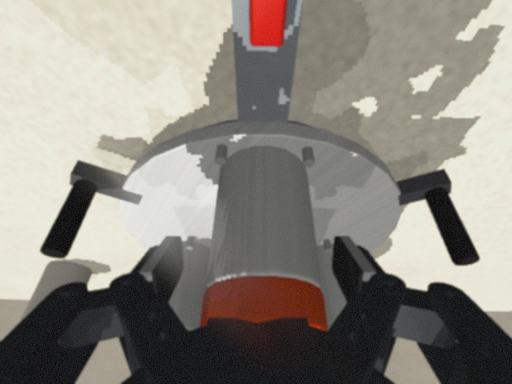

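Request:
{"fn": "drive_tool", "kwargs": {
  "plan": [
    [0.95, [0, 0.0035, 0.003], 0],
    [0.5, [0, 0, 0], 0],
    [0.5, [0, 0, 0], 0],
    [0.5, [0, 0, 0], 0],
    [0.5, [0, 0, 0], 0]
  ],
  "grip_force": 50
}}

```text
time: 28.1
ee_pos: [0.4945, 0.2564, 0.1006]
tcp_rot: [-179.6, 37.9, -176.4]
wrist_force: [-3.3, -0.4, 7.0]
opening: 0.0551
```

```bash
python3 st.py;  python3 - <<'E'
from wr import *
im,d,W=wcam('w11')
E
```

```text
28.1 [ 36.53 -23.59 -40.71  39.91 -19.85  27.09] [0.4945 0.2564 0.1006] [-179.58   37.9  -176.35]
xyz axes [[-0.787, -0.05, -0.614], [-0.059, 0.998, -0.006], [0.614, 0.032, -0.789]] tiltdir 2.96 tilt 37.9 grasp [0.4982 0.2566 0.0959] F [-3.3 -0.4  7. ]
```

View pics/w11.png

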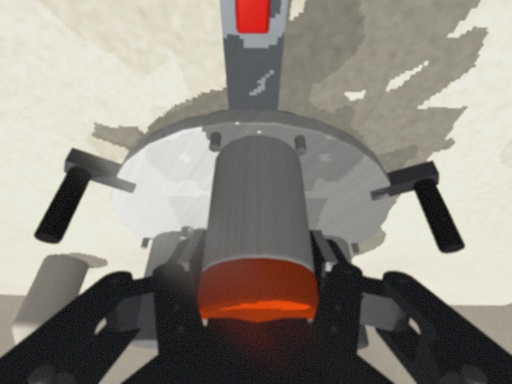

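Request:
{"fn": "drive_tool", "kwargs": {
  "plan": [
    [0.5, [0, 0, 0.006], 0],
    [0.5, [0, 0, 0.008], 0],
    [0.5, [0, 0, 0.008], 0],
    [0.5, [0, 0, 0], 0]
  ]
}}

```text
time: 28.65
ee_pos: [0.4943, 0.2559, 0.1219]
tcp_rot: [-179.5, 37.8, -176.3]
wrist_force: [-1.3, 0.3, -2.5]
opening: 0.0551
```

```bash
python3 st.py;  python3 - <<'E'
from wr import *
im,d,W=wcam('w12')
im,d=snap('side','s12'); cv2.imwrite('pics/s12c.png',cv2.resize(im[150:310,100:310,::-1],None,fx=3.5,fy=3.5))
E
```

```text
28.65 [ 36.5  -24.31 -38.75  42.67 -19.86  27.08] [0.4943 0.2559 0.1219] [-179.51   37.83 -176.33]
xyz axes [[-0.788, -0.051, -0.613], [-0.059, 0.998, -0.007], [0.613, 0.031, -0.79]] tiltdir 2.87 tilt 37.83 grasp [0.498  0.2561 0.1172] F [-1.3  0.3 -2.5]
```

View pics/w12.png

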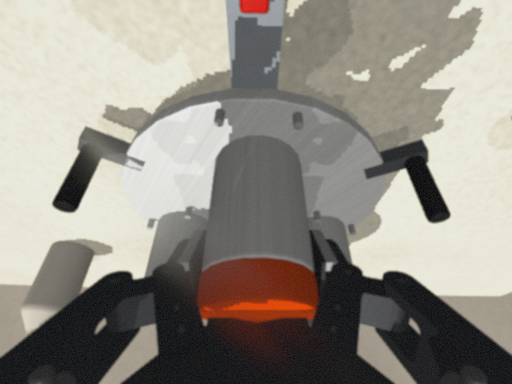

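View pics/s12c.png

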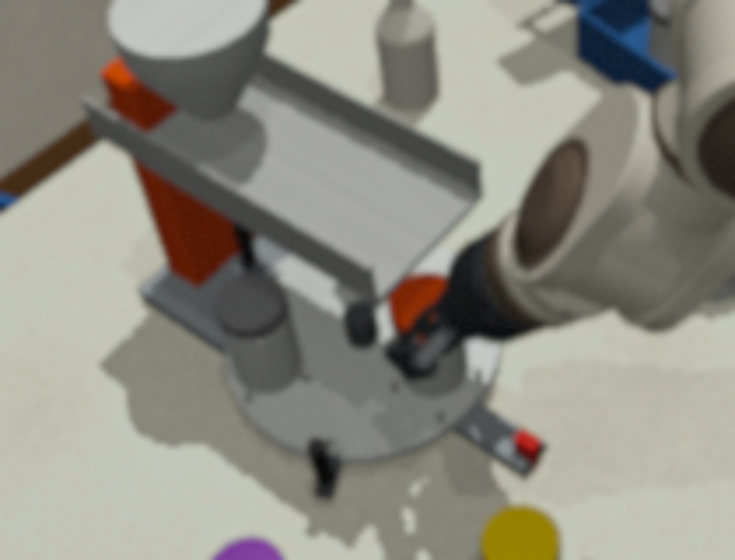

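Request:
{"fn": "drive_tool", "kwargs": {
  "plan": [
    [0.5, [-0.015, -0.001, 0.002], 0],
    [0.5, [-0.025, -0.0015, 0.004], 0],
    [0.5, [-0.03, -0.0015, 0.006], 0],
    [0.5, [-0.015, -0.015, 0.03], 0],
    [0.5, [0.0, -0.03, 0.04], 0],
    [0.5, [0.01, -0.04, 0.03], 0]
  ]
}}

```text
time: 29.5
ee_pos: [0.4179, 0.1667, 0.2346]
tcp_rot: [-179.5, 37.8, -176.1]
wrist_force: [1.1, -0.2, -2.1]
opening: 0.0549
```

```bash
python3 st.py;  python3 - <<'E'
from wr import *
z=np.load('pics/s5.npz')
im2,d2=snap('scene','sc13')
for n,im,d in(('side',z['im'],z['d']),('scene',im2,d2)):
    W=world(n,d); H,S,V=cv2.split(cv2.cvtColor(im,cv2.COLOR_RGB2HSV))
    m=((H<16)|(H>172))&(S>130)&(V>60)&(d>0)&(W[...,2]<.03)&(W[...,0]>.45)&(W[...,0]<.65)&(W[...,1]<-.2)&(W[...,1]>-.45)
    p=W[m]
    if len(p): print(n,len(p),np.median(p,0),cv2.minAreaRect(p[:,:2].astype(np.float32)))
E
```

```text
29.5 [ 31.47 -43.58 -37.07  62.16 -16.98  22.5 ] [0.4179 0.1667 0.2346] [-179.51   37.85 -176.15]
xyz axes [[-0.788, -0.053, -0.614], [-0.062, 0.998, -0.007], [0.613, 0.033, -0.79]] tiltdir 3.05 tilt 37.85 grasp [0.4216 0.1669 0.2298] F [ 1.1 -0.2 -2.1]
side 221 [ 0.54745961 -0.33013067  0.00677963] ((0.5490914583206177, -0.3334450423717499), (0.0740911066532135, 0.0837445855140686), 80.10494995117188)
scene 601 [ 0.54934615 -0.32110032  0.00880395] ((0.5481752753257751, -0.32032454013824463), (0.08557912707328796, 0.08575384318828583), 77.63287353515625)
```

View pics/sc13.png

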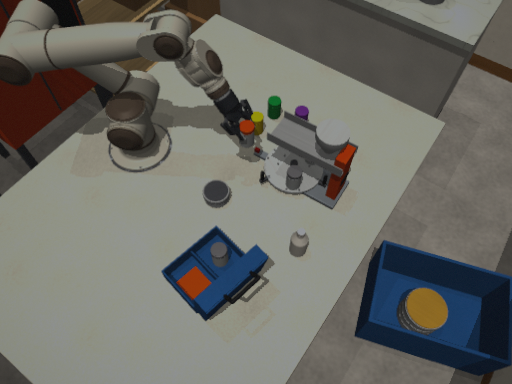

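Request:
{"fn": "drive_tool", "kwargs": {
  "plan": [
    [0.5, [0.01, -0.03, 0.003], -1],
    [0.5, [0.012, -0.045, 0.003], -1.4],
    [0.5, [0.012, -0.05, 0.003], -1.4],
    [0.5, [0.012, -0.05, 0.003], -1.4],
    [0.5, [0.012, -0.055, 0.003], -1.4],
    [0.5, [0.012, -0.055, 0.003], -1.4],
    [0.5, [0.012, -0.055, 0.003], -1.4],
    [0.5, [0.012, -0.055, 0], -1.4],
    [0.5, [0.012, -0.05, 0], -1.4],
    [0.5, [0.012, -0.03, 0], -1.4]
  ]
}}

```text
time: 30.8
ee_pos: [0.5364, -0.3101, 0.253]
tcp_rot: [-179.5, 37.7, 169.9]
wrist_force: [0.1, 0.3, -3.0]
opening: 0.0548
```

```bash
python3 st.py
```

```text
30.8 [-36.35 -18.02 -20.06  53.08  15.21 -21.28] [ 0.5364 -0.3101  0.253 ] [-179.5    37.67  169.9 ]
xyz axes [[-0.779, 0.139, -0.611], [0.181, 0.984, -0.007], [0.6, -0.116, -0.792]] tiltdir -10.92 tilt 37.67 grasp [ 0.54   -0.3108  0.2482] F [ 0.1  0.3 -3. ]
```

Request:
{"fn": "drive_tool", "kwargs": {
  "plan": [
    [0.5, [0.0115, -0.0085, -0.03], 0],
    [0.5, [0, 0, -0.04], 0],
    [0.5, [0, 0, -0.04], 0],
    [0.5, [0, 0, -0.03], 0],
    [0.5, [0, 0, 0], 0]
  ]
}}

```text
time: 31.42
ee_pos: [0.5468, -0.3151, 0.1102]
tcp_rot: [-179.6, 37.4, 170.0]
wrist_force: [-0.3, 1.2, -1.3]
opening: 0.0548
```

```bash
python3 st.py
python3 - <<'E'
from wr import *
im2,d2=snap('scene','sc14');W=world('scene',d2)
cv2.imwrite('pics/sc14c.png',cv2.resize(im2[210:325,150:280,::-1],None,fx=5,fy=5))
im,d,_=wcam('w14')
H,S,V=cv2.split(cv2.cvtColor(im2,cv2.COLOR_RGB2HSV))
m=((H<16)|(H>172))&(S>130)&(V>60)&(d2>0)&(W[...,2]>.05)&(W[...,0]>.45)&(W[...,0]<.65)&(W[...,1]<-.2)&(W[...,1]>-.45)
p=W[m];print(len(p),np.median(p,0),p.min(0),p.max(0))
E
```

```text
31.425 [-36.16 -13.78 -32.54  36.61  15.21 -21.26] [ 0.5468 -0.3151  0.1102] [-179.65   37.44  169.99]
xyz axes [[-0.782, 0.138, -0.608], [0.178, 0.984, -0.005], [0.598, -0.112, -0.794]] tiltdir -10.59 tilt 37.44 grasp [ 0.5504 -0.3158  0.1054] F [-0.3  1.2 -1.3]
262 [ 0.55070398 -0.31773844  0.13372788] [ 0.52185754 -0.35740433  0.10890551] [ 0.5765193  -0.28574464  0.14209823]
```

View pics/sc14c.png

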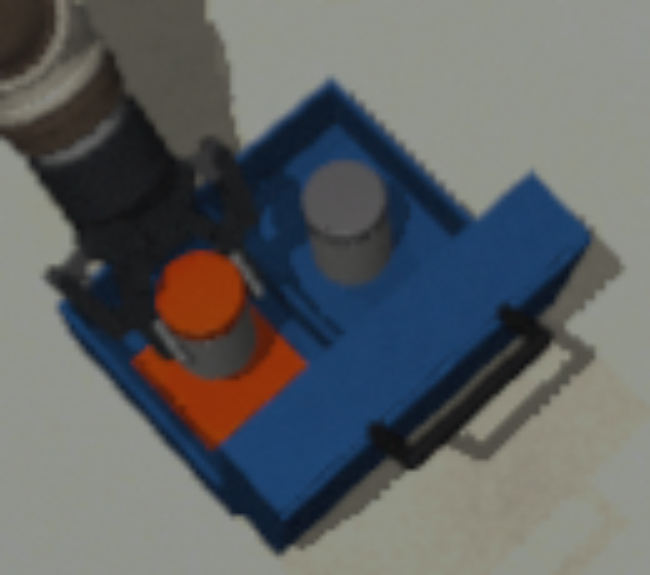

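View pics/w14.png

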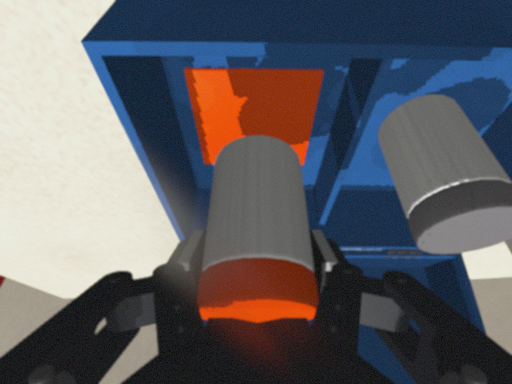

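Request:
{"fn": "drive_tool", "kwargs": {
  "plan": [
    [0.5, [0, -0.003, -0.012], 0],
    [0.5, [0, 0, -0.012], 0],
    [0.5, [0, 0, -0.008], 0],
    [0.5, [0, 0, 0], 0]
  ]
}}

```text
time: 32.02
ee_pos: [0.548, -0.3195, 0.0806]
tcp_rot: [-179.5, 37.7, 170.1]
wrist_force: [0.1, 0.5, -2.1]
opening: 0.0549
```

```bash
python3 st.py
```

```text
32.025 [-36.49 -12.06 -34.66  32.59  15.41 -21.53] [ 0.548  -0.3195  0.0806] [-179.52   37.68  170.06]
xyz axes [[-0.78, 0.137, -0.611], [0.178, 0.984, -0.007], [0.601, -0.114, -0.791]] tiltdir -10.72 tilt 37.68 grasp [ 0.5516 -0.3201  0.0758] F [ 0.1  0.5 -2.1]
```

Request:
{"fn": "drive_tool", "kwargs": {
  "plan": [
    [0.5, [0, 0, -0.002], 0],
    [0.5, [0, 0, -0.002], 0],
    [0.5, [0, 0, 0], 0]
  ]
}}

```text
time: 32.4
ee_pos: [0.5485, -0.3197, 0.0779]
tcp_rot: [-179.5, 37.8, 170.1]
wrist_force: [0.2, -0.1, -2.0]
opening: 0.0544
```

Request:
{"fn": "drive_tool", "kwargs": {
  "plan": [
    [0.5, [0, 0, -0.002], 0],
    [0.5, [0, 0, -0.001], 0],
    [0.5, [0, 0, 0], 0]
  ]
}}

```text
time: 32.78
ee_pos: [0.5485, -0.3198, 0.0748]
tcp_rot: [-179.5, 37.8, 170.1]
wrist_force: [1.2, 1.3, -1.1]
opening: 0.0551
```

Request:
{"fn": "drive_tool", "kwargs": {
  "plan": [
    [0.5, [0, 0, -0.0015], 0],
    [0.5, [0, 0, 0], 0]
  ]
}}

```text
time: 33.02
ee_pos: [0.5491, -0.32, 0.0747]
tcp_rot: [-179.4, 37.9, 170.1]
wrist_force: [-2.9, 1.6, 4.0]
opening: 0.0551
```

Request:
{"fn": "drive_tool", "kwargs": {
  "plan": [
    [0.68, [0, 0, 0], 0],
    [0.72, [0, 0, 0], 0],
    [0.76, [0, 0, 0], 0],
    [0.76, [0, 0, 0], 0]
  ]
}}

```text
time: 33.52
ee_pos: [0.5485, -0.3197, 0.0733]
tcp_rot: [-179.5, 37.8, 170.1]
wrist_force: [-0.0, -0.2, -0.6]
opening: 0.0647
```

```bash
python3 st.py
python3 - <<'E'
from wr import *
im,d,_=wcam('w15')
E
```

```text
33.525 [-36.49 -11.66 -35.22  31.53  15.41 -21.53] [ 0.5485 -0.3197  0.0733] [-179.46   37.76  170.1 ]
xyz axes [[-0.779, 0.136, -0.612], [0.178, 0.984, -0.007], [0.602, -0.114, -0.791]] tiltdir -10.77 tilt 37.77 grasp [ 0.5521 -0.3204  0.0686] F [-0.  -0.2 -0.6]
```

View pics/w15.png

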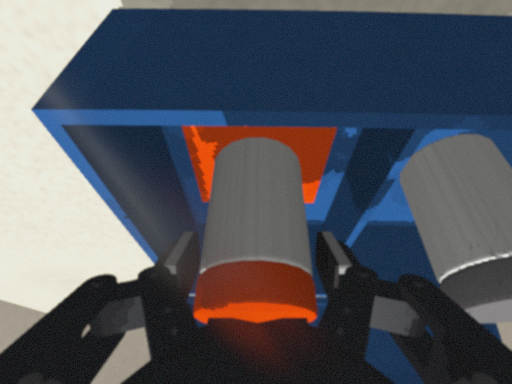

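Request:
{"fn": "drive_tool", "kwargs": {
  "plan": [
    [0.8, [-0.006, 0.001, 0.008], 0],
    [0.8, [-0.012, 0.0025, 0.016], 0],
    [0.8, [-0.024, 0.0045, 0.032], 0],
    [0.8, [-0.03, 0.006, 0.04], 0],
    [0.8, [-0.03, 0.006, 0.04], 0],
    [0.8, [-0.03, 0.006, 0.04], 0],
    [0.8, [-0.01, 0.05, 0.03], 0],
    [0.8, [0, 0.06, 0.0], 0],
    [0.8, [0, 0.06, 0.0], 0],
    [0.8, [0, 0, 0], 0]
  ]
}}

```text
time: 34.83
ee_pos: [0.4072, -0.1189, 0.278]
tcp_rot: [-179.5, 37.6, 170.6]
wrist_force: [-0.4, 0.7, 0.4]
opening: 0.0684
```

```bash
python3 st.py
python3 - <<'E'
from h import *
im,d=snap('scene','sc16');W=world('scene',d)
cv2.imwrite('pics/sc16c.png',cv2.resize(im[80:325,150:380,::-1],None,fx=2.4,fy=2.4))
H,S,V=cv2.split(cv2.cvtColor(im,cv2.COLOR_RGB2HSV))
m=((H<16)|(H>172))&(S>130)&(V>60)&(d>0)&(W[...,2]>.085)&(W[...,0]>.45)&(W[...,0]<.65)&(W[...,1]<-.2)&(W[...,1]>-.45)
p=W[m];print(len(p),np.median(p,0),p.min(0),p.max(0), (p.min(0)+p.max(0))/2)
im,d=snap('side','s16');cv2.imwrite('pics/s16c.png',cv2.resize(im[60:330,100:400,::-1],None,fx=2.2,fy=2.2))
E
```

```text
34.825 [-19.93 -48.54 -34.51  66.83   5.95  -8.38] [ 0.4072 -0.1189  0.278 ] [-179.53   37.6   170.62]
xyz axes [[-0.782, 0.129, -0.61], [0.168, 0.986, -0.006], [0.601, -0.108, -0.792]] tiltdir -10.15 tilt 37.6 grasp [ 0.4108 -0.1196  0.2733] F [-0.4  0.7  0.4]
240 [ 0.5526644  -0.32316102  0.09867925] [ 0.52361514 -0.34990461  0.08521981] [ 0.57752057 -0.29597795  0.10579685] [ 0.55056785 -0.32294128  0.09550833]
```

View pics/sc16c.png

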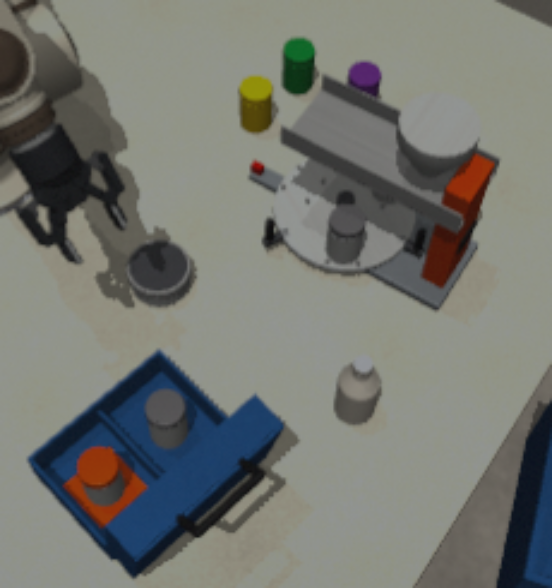

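View pics/s16c.png

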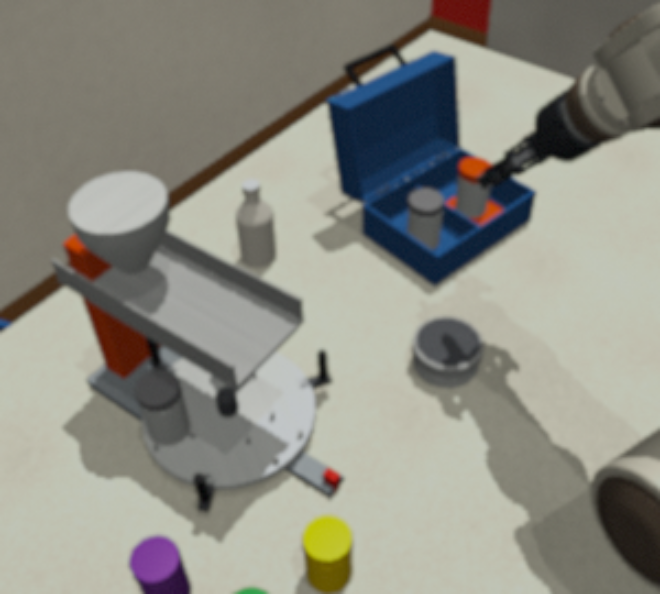

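```bash
python3 -c "
from workcell import job; print(job.job_done())"
```

```text
the job is handed in; nothing more can be done
None
```

The job is done and handed in at about 35 s of the 72 s allowed. The lid is on its stop, and the orange tin stands upright and released on the orange pad in the open chest.

- **Tilt:** The moves only shift and turn about the world's z axis. To get the 38° tilt, I pushed commands past the joint limits, first for the lid and again with the jaws level for the tin.
- **Lid:** I carried the handle round its arc and let go past the balance point. The pictures show it leaning back on its stop.
- **Turntable:** I turned it about 42° counter-clockwise by a pin. The wrist camera put the orange tin about 1 mm off the line from pointer to column, roughly 79 mm from the axis. The side camera read 2 to 4° different, but it had read about 2° off before the turn too, so I went by the wrist camera.
- **Tin:** I lifted it 21 mm clear of the studs at the pointer and drew it out from the front. The tool's tilt changed by less than 0.5° on the way to the chest.
- **Last checks:** The tin measured about (0.551, -0.321) m against the pad centre at (0.548, -0.320) m. In the pictures the grey tin in the chest, the sieves and the bottle look undisturbed. One grey tin is clearly standing on the turntable; the trough partly hides the other place. The arm was clear of everything and the wrist force was under 1 N.

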